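# Blend colours, load the soap tub and screw it shut

### The arm

A 6-joint arm with a two-finger parallel gripper is mounted at the origin on the work surface. World frame = base frame: x ahead of the robot, y to its left, z up, the work surface at z = 0. Lengths are in m, angles in degrees, forces in N, time in s.
With the tool pointing down it reaches from about 0.375 to 0.9 m from the base axis. Payload 3.1 kg.
Tool frame: the origin (TCP) lies on the centre line of the jaws, within the pads' length; the fingertips stand 8 mm ahead of it and the grasp point (between the pads) lies 11 mm behind it (bot.tip_extent is the distance from the TCP to the fingertips, in m); z points along the fingers, y is the line along which they close (so a half turn about z gives the same grasp; the last joint's range is limited). The gripper opens to 87 mm and grips with 3 to 60 N. Pads are 19 mm wide; open, the fingers measure 117 mm over their backs; the gripper's body (75 mm by 190 mm) begins 51 mm behind the grasp point.
Start: joints at [-80.3, 30.224, 82.088, -0, 67.689, -10.227], TCP at [0.213, -0.588, 0.231] pointing down, gripper open.
Joint ranges: [-176.69, 176.69], [-43.24, 126.21], [12.49, 139.97], [-82, 262], [0, 151.66], [-163.58, 163.58]. Speed limits (degrees/s): [159.86, 159.86, 180, 180, 180, 180].

### API

Orientations are given as a 3x3 rotation matrix whose columns are the frame's x, y, z axes.
In Python, from rig import bot, vision, workorder gives the robot as it stands.
- The arm moves only by the shell command python3 -m handwheel 'ROWS'. ROWS is JSON, a list of rows, each an object with "delta_rot": the turn, a rotation vector about the tool's x, y, z in rad, a list of three; "xyz": the shift along the tool's x, y, z in mm, a list of three; "hand": the closure, from -1 (fully open) to 1 (shut). A call has exactly 5 rows; each row is the pose to reach, as a shift and turn from the pose commanded when the call began, along the tool's axes at that moment; what a row does not reach only later rows make up. A row lasts 1/8 s, in which the tool goes at most 62.5 mm and 10.7 degrees, less where a joint would pass 70% of its speed; a pose out of reach is approached as far as the arm can. A call with a gripper value outside its range is refused whole. The fingers move at their own pace and stop on an object; the grip force is fixed at half the most. Time passes only in rows, so rows that repeat a pose let the fingers close, or fill a call up. It gives the time, the measured TCP pose, the force, the opening and the grip force at its end, in the units of the state.
- bot.read_state(): the state, without advancing time (a new reading comes with each control period).
- vision.capture(name): name is "scene" or "top" or "wrist"; returns the picture (384x512x3 uint8, red, green, blue); there is no depth.
- vision.camera_model(name): a dict with "camera_matrix" (3x3 intrinsics, pixels), "camera_from_world" (4x4, takes a point from world to camera coordinates). Camera axes: x right, y up, looking along -z (the intrinsics and any distortion apply to the point x, -y, -z); pixel columns grow to the right and rows downward; lengths in m; the calibration is good to about 2 mm. A picture is of the moment at which its call begins: read the wrist's pose just before it. camera_model takes no time and is no camera call; for the wrist camera it gives the pose at the moment of the call.
- workorder.hand_in(): hands the job in; it is judged then, once.
The state is a dict: "time_s": time; "joint_positions": joint angles; "qvel": joint speeds; "tau": joint torques, N m; "position": TCP position; "tcp_rot": TCP orientation; "force": force on the tool from outside, world axes, zero at the start; "moment": the same for the moment, N m; "opening": opening from 0.0 (shut) to 1.0 (fully open); "grasp_force": force on a finger pad.
Only numpy, scipy, OpenCV 4.12 (cv2) and the standard library are available. Lean on these libraries where they do the work, as an engineer would, in place of code of your own. Each camera call takes 0.05 s, during which the arm holds its last target. There are 200 camera calls.

### The job

Blend the colours that are set out: take the teal brush from its stand and dip its tip well into every colour cup that is on the table, in the order yellow, orange, red, blue, then well down into the open mixing tub. Hang the brush back in its stand, put every soap bar into the tub, and last set the blue lid down between the teeth of the tub's ring and screw it clockwise until it is snug, with the ring's black tick in the green field, not overtightened into the red. Tip no cup over and leave the other things on the table where they are.

Things in the scene. Friction and masses are not known exactly. Their poses are not given: they have to be found in the camera images.
- brush: teal brush, dark bristles, 178 mm long, 70 g; origin at the bristles' tip, z from the tip up the handle. Up to 105 mm from the tip at most 16 mm in diameter; collar 40 mm in diameter at 105 to 113 mm; handle 20 mm in diameter at 113 to 178 mm: grip it about 145 mm from the tip. It starts hanging upright, tip down, in the stand
- brush_collar (a point): centre of the underside of the brush's collar, 105 mm up from the tip; z up the handle
- stand: fixed wooden brush stand; base 100 x 90 x 10 mm; origin: centre of its underside; two level prongs, 8 mm wide and thick, run along its x axis from x = -35 to +35 mm with a gap of 24 mm between them (centred on y = 0), tops 125 mm high, open at the -x end; a post 125 mm high at x = 29 to 45 mm carries them
- stand_seat (a point): the point between the prongs, level with their tops, 8 mm to -x of the stand's origin, where the middle of the brush's collar underside rests when the brush hangs there
- tub: fixed white mixing tub with a pink band, 140 mm in diameter; origin: centre of its underside; its mouth, 106 mm above its underside, is a hole 86 mm in diameter; the tub's floor is 6 mm thick. On its shoulder are a green field and next to it, further clockwise, a red field
- tub_mouth (a point): centre of the tub's mouth, level with the top of the ring's flange, 106 mm above the table
- ring_top (a point): centre of the top of the tub's blue captive screw ring, 106 mm above the table; turns with the ring. The flange is 128 mm in diameter with an 86 mm hole; four teeth stand 10 mm high on it along this point's +x, +y, -x and -y axes, 51 to 59 mm from the centre, each 10 mm wide. A black tick on its edge is the pointer
- ring (a joint): turn of the ring, clockwise from above, rad; 0 to 2.0, where it reaches its stop; about 0.04 N m; stays where left. It starts between 0 and 0.6
- seal (a joint): further clockwise turn once joint ring is at its stop of 2.0: the lid being tightened, rad, 0 to 0.9, starts at 0. The rubber first winds up 0.12 rad, then seal moves and stays. Torque 0.35 N m as it begins, plus 0.6 per rad (held still you feel about 0.27, 0.3 at 0.15); let go, the lid springs back 0.1 to 0.2 rad, seal does not. Snug is 0.1 to 0.45 (tick in green after letting go); over 0.55 is red
- lid: loose blue lid, 140 g; origin: centre of its underside, z up. Disc 92 mm in diameter, 8 mm thick, with four lobes 14 mm wide on its +x, +y, -x and -y axes reaching 59 mm from the centre. It goes down flat on the ring's flange with its lobes between the ring's teeth: 45 degrees from them, up to 30 degrees either way, within 4 mm of the centre
- lid_knob (a point): middle of the lid's round black knob, 26 mm above the lid's underside; the knob is 50 mm in diameter and runs from 8 to 44 mm above the underside: grip it to carry and turn the lid. Turned clockwise, the lid has 0 to 1.2 rad of play (0.6 if set midway) before its lobes meet the teeth and take the ring with them
- cup_yellow: loose white paper cup with a band of yellow, open at the top, 80 mm tall, 84 mm wide outside at the rim and 66 mm at the foot, walls 3 mm; a hard cake of yellow colour fills its bottom up to 16 mm above its foot; 150 g; origin: centre of its underside, z up its axis. It may be absent
- cup_orange: loose white paper cup with a band of orange, open at the top, 80 mm tall, 84 mm wide outside at the rim and 66 mm at the foot, walls 3 mm; a hard cake of orange colour fills its bottom up to 16 mm above its foot; 150 g; origin: centre of its underside, z up its axis. It may be absent
- cup_red: loose white paper cup with a band of red, open at the top, 80 mm tall, 84 mm wide outside at the rim and 66 mm at the foot, walls 3 mm; a hard cake of red colour fills its bottom up to 16 mm above its foot; 150 g; origin: centre of its underside, z up its axis. It may be absent
- cup_blue: loose white paper cup with a band of blue, open at the top, 80 mm tall, 84 mm wide outside at the rim and 66 mm at the foot, walls 3 mm; a hard cake of blue colour fills its bottom up to 16 mm above its foot; 150 g; origin: centre of its underside, z up its axis. It may be absent
- soap_a: cream soap bar with rounded edges, 60 x 36 x 24 mm along its x, y, z, 70 g, lying flat; origin: centre of its underside. It goes through the tub's 86 mm mouth; a drop from the mouth does no harm. It may be absent
- soap_b: lilac soap bar with rounded edges, 60 x 36 x 24 mm along its x, y, z, 70 g, lying flat; origin: centre of its underside. It goes through the tub's 86 mm mouth; a drop from the mouth does no harm. It may be absent
- rose_soap: bystander: pink rose-shaped soap (not a bar), 52 mm across, 25 mm high, among the cups; origin: centre of its underside
- salt_jar: bystander: white jar with blue cap, 90 mm in diameter, 120 mm tall; origin: centre of its underside
- drop_bottle: bystander: amber dropper bottle, 28 mm in diameter, 65 mm tall; origin: centre of its underside
- drop_bottle2: bystander: green dropper bottle, 28 mm in diameter, 65 mm tall; origin: centre of its underside
- petal_bowl: bystander: clear bowl, 110 mm in diameter, 50 mm tall; origin: centre of its underside
- spoon: bystander: spoon, 170 mm long, lying flat; origin near its middle, underside
- blue_cap: bystander: flat blue jar cap, 90 mm in diameter, 15 mm high, without knob; origin: centre of its underside
Mind the look-alikes: they are no part of the job. What is shaped like the cup_yellow but pink is not meant.

How it is judged:
By the outcome, as a careful person would: the job done as asked, in the order asked, and still so for the second after the job is handed in, with the robot touching nothing.
Of soap_a, soap_b only 1 to 2 are there at a start; the rules pass over those that are not, and their reading is None.
Of cup_yellow, cup_orange, cup_red, cup_blue only 2 to 4 are there at a start; the rules pass over those that are not, and their reading is None.
At some moment in a run one of cup_yellow, cup_orange, cup_red, cup_blue may be knocked a few centimetres aside while the robot is not near it.
It also fails if it takes over 208 s, if anything falls off the work surface, if the arm or the gripper's body presses on something with over 40 N, if the wrist force passes 120 N, or if a joint passes its speed limit or range.

## Working session

There is one attempt and no reset: what is moved stays moved. The work goes in short steps, Python scripts to look and compute and a shell command to move; the robot and the scene stay as the last step left them, time stands still between calls to the robot, and variables do not carry over. Pictures are saved under pics/ and viewed, at most 16 in all, crops included, and the job is handed in when it is done.

```bash
ls; mkdir -p pics; cat > h.py <<'E'
import numpy as np, cv2
from rig import bot, vision, workorder
def cap(n,f=None):
    m=vision.camera_model(n); im=vision.capture(n)
    if f: cv2.imwrite('pics/'+f,cv2.cvtColor(im,cv2.COLOR_RGB2BGR))
    return im,m
def ray(m,u,v):
    K=np.array(m['camera_matrix']);T=np.array(m['camera_from_world'])
    d=np.linalg.inv(K)@[u,v,1]; d=T[:3,:3].T@[d[0],-d[1],-d[2]]
    return -T[:3,:3].T@T[:3,3],d
def onz(m,u,v,z):
    c,d=ray(m,u,v); return c+d*(z-c[2])/d[2]
def proj(m,p):
    K=np.array(m['camera_matrix']);T=np.array(m['camera_from_world'])
    q=T[:3,:3]@p+T[:3,3]; q=K@[q[0],-q[1],-q[2]]; return q[:2]/q[2]
def totool(p):
    s=bot.read_state(); return np.array(s['tcp_rot']).T@(np.array(p)-s['position'])*1000
E
python3 - <<'E'
from h import *
for n in('scene','top','wrist'):
    im,m=cap(n,n+'0.png'); c,d=ray(m,256,192); print(n,c.round(3),d.round(2),m.keys())
s=bot.read_state(); print(s)
E
```

```text
pics
scene [ 1.161 -0.471  0.799] [-0.6   0.47 -0.65] dict_keys(['camera_matrix', 'camera_from_world'])
top [0.389 0.025 1.035] [ 0.13  0.   -0.99] dict_keys(['camera_matrix', 'camera_from_world'])
wrist [ 0.277 -0.564  0.384] [-0.23 -0.1  -0.97] dict_keys(['camera_matrix', 'camera_from_world'])
{'time_s': 0.15, 'joint_positions': array([-8.02982047e+01,  3.02659825e+01,  8.21407938e+01,  1.37710126e-03,
        6.76881186e+01, -1.02292606e+01]), 'qvel': array([-0.06647326, -0.10041021, -0.22867551,  0.03372289,  0.02531572,
       -0.0149939 ]), 'tau': array([-2.18644482e-04, -4.40431309e+01, -1.76842761e+01,  6.32841582e-02,
        5.52265090e-02, -9.52758273e-05]), 'position': array([ 0.21297515, -0.58700717,  0.22979738]), 'tcp_rot': array([[ 9.40106651e-01,  3.40880359e-01, -2.57190562e-04],
       [ 3.40880309e-01, -9.40105280e-01,  1.63628836e-03],
       [ 3.15992357e-04, -1.62595677e-03, -9.99998628e-01]]), 'force': array([0.13919405, 0.27604934, 0.12522987]), 'moment': array([ 0.00169269, -0.02032711, -0.03308947]), 'grasp_force': 0.0, 'opening': 0.9997689268442198}
```

View pics/top0.png

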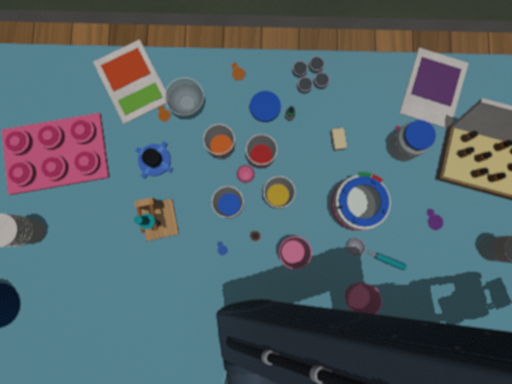

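View pics/scene0.png

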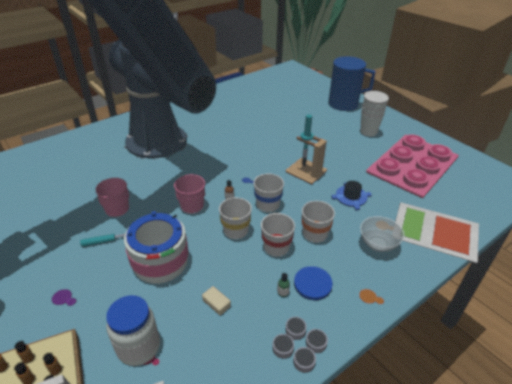

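The top view shows all four colours: orange (219,140), red (261,151), blue (228,202) and yellow (278,192). It also shows the tub (362,202), lid (153,158), stand (157,218) and cream soap (339,138). No lilac bar is visible yet, though the arm hides part of the table.

```bash
python3 - <<'E'
from h import *
im=cv2.imread('pics/top0.png')
a=cv2.resize(im[135:245,125:225],None,fx=4,fy=4,interpolation=cv2.INTER_CUBIC)
b=cv2.resize(im[110:250,325:400],None,fx=3.14,fy=3.14,interpolation=cv2.INTER_CUBIC)[:440]
cv2.imwrite('pics/crop1.png',np.hstack([a,b[:a.shape[0]] if b.shape[0]>=a.shape[0] else np.vstack([b,np.zeros((a.shape[0]-b.shape[0],b.shape[1],3),np.uint8)])]))
E
```

```text
(no output)
```

View pics/crop1.png

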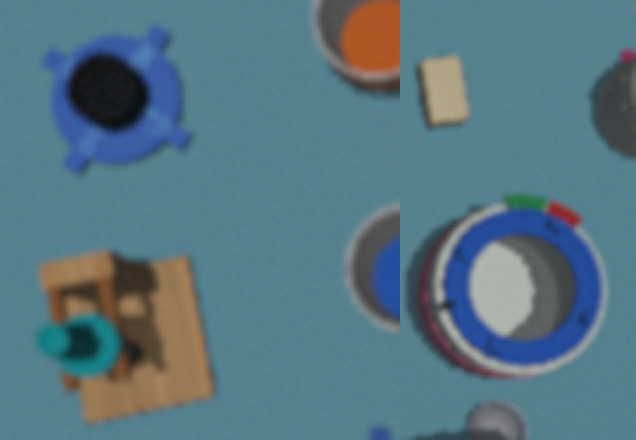

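The crop shows the stand's post at crop (78,268) on the far side, so the prongs open toward the robot. The collar is at (92,345) and the handle top at (52,338). The lid lobes lie diagonally. The ring teeth are at (551,225), (585,318), (490,345) and (458,255), with the tick on the left at (447,303) and green then red at the top.

```bash
cat >> h.py <<'E'
def blobs(im,lo,hi,amin=25,roi=None):
    h=cv2.cvtColor(im,cv2.COLOR_RGB2HSV); k=cv2.inRange(h,np.array(lo),np.array(hi))
    if roi: z=np.zeros_like(k); x0,y0,x1,y1=roi; z[y0:y1,x0:x1]=k[y0:y1,x0:x1]; k=z
    n,l,st,c=cv2.connectedComponentsWithStats(k)
    return [(c[i].round(1),st[i][4],st[i][:4],l==i) for i in range(1,n) if st[i][4]>=amin]
E
python3 - <<'E'
from h import *
im=cv2.cvtColor(cv2.imread('pics/top0.png'),cv2.COLOR_BGR2RGB); m=vision.camera_model('top')
P=lambda u,v,z:onz(m,u,v,z).round(4)
for n,lo,hi,roi,z in [('orange',(5,150,120),(14,255,255),(200,120,240,160),.016),('red',(0,150,90),(4,255,255),(245,130,280,170),.016),('yellow',(18,150,110),(28,255,255),(260,170,300,210),.016),('blue',(106,150,90),(120,255,255),(210,185,245,220),.016),('lidblue',(105,120,60),(120,255,255),(130,135,180,185),.006),('tub',(105,150,60),(120,255,255),(330,170,400,235),.106),('soap',(15,40,120),(32,150,255),(325,120,352,155),.024),('teal',(82,170,40),(94,255,255),(130,200,160,235),.113),('pink1',(165,80,60),(178,255,255),(270,230,320,270),.08)]:
    for c,a,bb,_ in blobs(im,lo,hi,25,roi): print(n,c,a,bb,P(*c,z))
f=lambda x,y:(125+x/4,135+y/4); g=lambda x,y:(325+(x-400)/3.14,110+y/3.14)
print('lobes',[P(*f(*q),.006)[:2] for q in((53,62),(157,40),(183,138),(76,160))])
print('teeth',[P(*g(*q),.112)[:2] for q in((551,225),(585,318),(490,345),(458,255))],'tick',P(*g(447,303),.1))
print('stand base',[P(*f(*q),.01)[:2] for q in((187,258),(212,395),(88,422))],'post top',[P(*f(*q),.125)[:2] for q in((40,265),(110,252))])
print('handle top',P(*f(52,338),.178),'collar',P(*f(93,346),.113))
print('soap cor',[P(*g(*q),.024)[:2] for q in((420,62),(460,56),(469,121),(430,126))])
E
```

```text
orange [220.3 143.4] 287 [211 135  21  18] [0.6549 0.1328 0.016 ]
red [259.1 155.7] 125 [251 145  21  18] [0.6221 0.0232 0.016 ]
yellow [277.7 194.5] 349 [267 185  22  20] [ 0.5139 -0.0305  0.016 ]
blue [228.8 203.8] 362 [219 194  21  21] [0.4852 0.1038 0.016 ]
lidblue [154.5 160.2] 685 [135 141  38  37] [0.6049 0.3175 0.006 ]
tub [364.1 200.8] 873 [339 177  49  49] [ 0.4916 -0.2432  0.106 ]
soap [338.8 138.5] 231 [332 129  14  20] [ 0.6742 -0.1984  0.024 ]
teal [145.  220.8] 192 [135 215  20  13] [0.4294 0.3023 0.113 ]
pink1 [294.3 251.9] 776 [279 236  32  33] [ 0.36   -0.0714  0.08  ]
lobes [array([0.6318, 0.3649]), array([0.6493, 0.2923]), array([0.5793, 0.2705]), array([0.5621, 0.3446])]
teeth [array([ 0.5399, -0.2647]), array([ 0.4658, -0.2906]), array([ 0.4427, -0.2149]), array([ 0.514, -0.19 ])] tick [ 0.4765 -0.1837  0.1   ]
stand base [array([0.4943, 0.2626]), array([0.4003, 0.2409]), array([0.3802, 0.3247])] post top [array([0.4763, 0.326 ]), array([0.4852, 0.2835])]
handle top [0.4292 0.299  0.178 ] collar [0.4278 0.2942 0.113 ]
soap cor [array([ 0.6989, -0.1776]), array([ 0.7052, -0.2134]), array([ 0.646, -0.221]), array([ 0.6407, -0.1864])]
```

```bash
python3 -m handwheel '[{"delta_rot":[0,0,0.07],"xyz":[50,-28,-14],"hand":-1},{"delta_rot":[0,0,0.14],"xyz":[100,-56,-28],"hand":-1},{"delta_rot":[0,0,0.21],"xyz":[150,-84,-42],"hand":-1},{"delta_rot":[0,0,0.28],"xyz":[200,-112,-56],"hand":-1},{"delta_rot":[0,0,0.348],"xyz":[250,-140,-70],"hand":-1}]'
python3 - <<'E'
from h import *
s=bot.read_state();print(s['tcp_rot'].round(4),s['joint_positions'].round(1))
E
```

```text
time_s: 0.78
position: [0.4013, -0.3691, 0.3008]
tcp_rot: [[1.0, -0.003, -0.0], [-0.003, -1.0, 0.0], [-0.0, -0.0, -1.0]]
force: [0.9, -0.4, 1.0]
opening: 1.003
grasp_force: 0.0
[[ 1.0e+00 -2.7e-03 -1.0e-04]
 [-2.7e-03 -1.0e+00  3.0e-04]
 [-1.0e-04 -3.0e-04 -1.0e+00]] [-54.4  19.6  88.5   0.   71.9  35.8]
```

```bash
python3 -m handwheel '[{"delta_rot":[0,0,0],"xyz":[10,-60,0],"hand":-1},{"delta_rot":[0,0,0],"xyz":[20,-120,0],"hand":-1},{"delta_rot":[0,0,0],"xyz":[30,-180,0],"hand":-1},{"delta_rot":[0,0,0],"xyz":[40,-240,0],"hand":-1},{"delta_rot":[0,0,0],"xyz":[50,-300,0],"hand":-1}]'
python3 -m handwheel '[{"delta_rot":[0,0,0],"xyz":[-2,-60,0],"hand":-1},{"delta_rot":[0,0,0],"xyz":[-5,-120,0],"hand":-1},{"delta_rot":[0,0,0],"xyz":[-10,-180,0],"hand":-1},{"delta_rot":[0,0,0],"xyz":[-15,-240,0],"hand":-1},{"delta_rot":[0,0,0],"xyz":[-23,-300,0],"hand":-1}]'
python3 - <<'E'
from h import *
im,m=cap('wrist','w1.png'); t,mt=cap('top','top1.png')
w=cv2.resize(t[230:384,200:512],None,fx=1.28,fy=1.28)
W=np.vstack([cv2.resize(im,(400,300)),cv2.resize(w,(400,200))]);cv2.imwrite('pics/w1v.png',W[:,:,::-1])
h=cv2.cvtColor(im,cv2.COLOR_RGB2HSV)
for c,a,bb,k in blobs(im,(80,120,30),(96,255,255),60): print(c,a,bb,h[k].mean(0).round(),onz(m,*c,.113).round(4),onz(m,*c,.178).round(4))
E
```

```text
time_s: 1.4
position: [0.4503, -0.0688, 0.3006]
tcp_rot: [[1.0, -0.001, 0.0], [-0.001, -1.0, 0.0], [0.0, -0.0, -1.0]]
force: [0.9, -0.4, 0.3]
opening: 0.999
grasp_force: 0.0
time_s: 2.02
position: [0.4271, 0.2312, 0.3005]
tcp_rot: [[1.0, -0.0, 0.0], [-0.0, -1.0, -0.0], [0.0, 0.0, -1.0]]
force: [0.6, -0.2, -0.5]
opening: 1.0
grasp_force: 0.0
[188.5 181.1] 1323 [167 160  44  44] [ 90. 181.  90.] [0.4206 0.301  0.113 ] [0.4347 0.2876 0.178 ]
```

View pics/w1v.png

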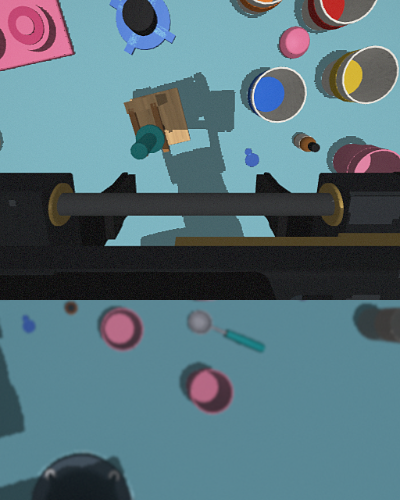

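The wrist view shows the brush collar near (192,170) and the handle top near (178,193), with the stand's post on the far side. The previously hidden table area holds only pink cups and a spoon, so cream is the only soap.

```bash
python3 - <<'E'
from h import *
im=cv2.cvtColor(cv2.imread('pics/w1.png'),cv2.COLOR_BGR2RGB); m=vision.camera_model('wrist')
h=cv2.cvtColor(im,cv2.COLOR_RGB2HSV)
for lo,hi in (((80,120,30),(98,255,93)),((80,120,94),(98,255,255))):
  for c,a,bb,k in blobs(im,lo,hi,60,(150,140,220,220)): print(c,a,bb)
for u,v in((188,180),(192,170),(195,170)): print(onz(m,u,v,.113).round(4))
for u,v in((178,193),(180,191)): print(onz(m,u,v,.178).round(4))
# stand prong / base geometry: base corners seen
cv2.imwrite('pics/w1c.png',cv2.resize(im[90:220,150:260,::-1],None,fx=4.5,fy=4.5,interpolation=cv2.INTER_CUBIC))
E
```

```text
[187.6 183. ] 478 [167 169  37  35]
[194.7 173.5] 501 [175 160  35  35]
[178.  192.2] 277 [168 183  20  20]
[0.4197 0.3051 0.113 ]
[0.4313 0.3001 0.113 ]
[0.4313 0.2967 0.113 ]
[0.4213 0.3014 0.178 ]
[0.4233 0.2995 0.178 ]
```

View pics/w1c.png

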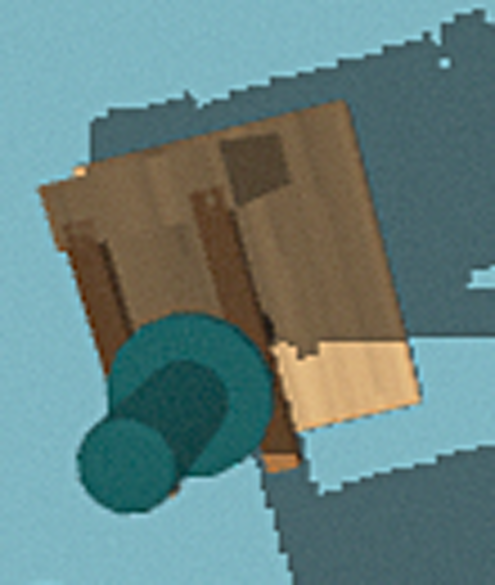

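```bash
python3 - <<'E'
from h import *
m=vision.camera_model('wrist')
f=lambda x,y,z:onz(m,150+x/4.5,90+y/4.5,z)
print('collar',f(190,393,.133),'handle',f(128,465,.198),'base',[f(*q,.01)[:2].round(4) for q in((345,100),(420,402),(40,188))])
print('prongs',[f(*q,.125)[:2].round(4) for q in((265,457),(300,450),(195,195),(225,190),(68,235),(95,228))])
print(bot.read_state()['position'])
E
```

```text
collar [0.42699336 0.29628142 0.133     ] handle [0.42629186 0.29616796 0.198     ] base [array([0.4949, 0.2681]), array([0.399 , 0.2445]), array([0.4672, 0.365 ])]
prongs [array([0.4094, 0.28  ]), array([0.4113, 0.2713]), array([0.4728, 0.2948]), array([0.474 , 0.2877]), array([0.4632, 0.3252]), array([0.4649, 0.3187])]
[0.42572615 0.23433431 0.30041852]
```

The collar and handle-top rays agree at about (0.427, 0.296). The stand geometry puts the seat at (0.4285, 0.298), tilted about 13.8°.

```bash
python3 -m handwheel '[{"delta_rot":[0,0,0],"xyz":[1,-30,0],"hand":-1},{"delta_rot":[0,0,0],"xyz":[2,-63,0],"hand":-1},{"delta_rot":[0,0,0],"xyz":[2,-63,0],"hand":-1},{"delta_rot":[0,0,0],"xyz":[2,-63,30],"hand":-1},{"delta_rot":[0,0,0],"xyz":[2,-63,60],"hand":-1}]'
python3 - <<'E'
from h import *
print(totool([.4275,.297,.154]))
E
```

```text
time_s: 2.75
position: [0.4297, 0.2909, 0.2401]
tcp_rot: [[1.0, -0.001, 0.001], [-0.001, -1.0, -0.001], [0.001, 0.001, -1.0]]
force: [0.0, -0.3, 0.2]
opening: 1.0
grasp_force: 0.0
[-2.28571064 -6.13319342 86.08426695]
```

```bash
python3 -m handwheel '[{"delta_rot":[0,0,0],"xyz":[0,0,0],"hand":-1},{"delta_rot":[0,0,0],"xyz":[0,0,0],"hand":-1},{"delta_rot":[0,0,0],"xyz":[0,0,15],"hand":-1},{"delta_rot":[0,0,0],"xyz":[0,0,30],"hand":-1},{"delta_rot":[0,0,0],"xyz":[0,0,30],"hand":-1}]'
python3 - <<'E'
from h import *
print(totool([.4275,.297,.154]),bot.read_state()['position'])
E
```

```text
time_s: 3.38
position: [0.4283, 0.2918, 0.209]
tcp_rot: [[1.0, -0.0, -0.003], [-0.0, -1.0, -0.001], [-0.003, 0.001, -1.0]]
force: [-0.3, 0.3, 0.3]
opening: 0.998
grasp_force: 0.0
[-0.63936723 -5.27164911 55.03314392] [0.42832501 0.29180486 0.20903795]
```

```bash
python3 -m handwheel '[{"delta_rot":[0,0,0],"xyz":[0,0,20],"hand":-1},{"delta_rot":[0,0,0],"xyz":[0,0,40],"hand":-1},{"delta_rot":[0,0,0],"xyz":[0,-1,55],"hand":-1},{"delta_rot":[0,0,0],"xyz":[0,-1,55],"hand":-1},{"delta_rot":[0,0,0],"xyz":[0,-1,55],"hand":-1}]'
python3 -m handwheel '[{"delta_rot":[0,0,0],"xyz":[0,0,0],"hand":0},{"delta_rot":[0,0,0],"xyz":[0,0,0],"hand":1},{"delta_rot":[0,0,0],"xyz":[0,0,0],"hand":1},{"delta_rot":[0,0,0],"xyz":[0,0,0],"hand":1},{"delta_rot":[0,0,0],"xyz":[0,0,0],"hand":1}]'
python3 -m handwheel '[{"delta_rot":[0,0,0],"xyz":[0,0,0],"hand":1},{"delta_rot":[0,0,0],"xyz":[0,0,0],"hand":1},{"delta_rot":[0,0,0],"xyz":[0,0,0],"hand":1},{"delta_rot":[0,0,0],"xyz":[0,0,0],"hand":1},{"delta_rot":[0,0,0],"xyz":[0,0,0],"hand":1}]'
```

```text
time_s: 4.0
position: [0.43, 0.2935, 0.156]
tcp_rot: [[1.0, -0.0, 0.001], [-0.0, -1.0, 0.0], [0.001, -0.0, -1.0]]
force: [-0.4, -0.3, -0.1]
opening: 1.0
grasp_force: 0.0
time_s: 4.62
position: [0.4295, 0.2932, 0.1556]
tcp_rot: [[1.0, -0.0, -0.0], [-0.0, -1.0, -0.0], [-0.0, 0.0, -1.0]]
force: [-0.7, -0.0, -0.2]
opening: 0.516
grasp_force: 0.0
time_s: 5.25
position: [0.4294, 0.2932, 0.1555]
tcp_rot: [[1.0, -0.0, -0.0], [-0.0, -1.0, -0.0], [-0.0, 0.0, -1.0]]
force: [0.2, 0.8, 1.3]
opening: 0.226
grasp_force: 30.0
```

Grasp confirmed: opening is about 19.7 mm on the 20 mm handle. I'll lift straight up and then go toward yellow.

```bash
python3 -m handwheel '[{"delta_rot":[0,0,0],"xyz":[0,0,-20],"hand":1},{"delta_rot":[0,0,0],"xyz":[0,0,-50],"hand":1},{"delta_rot":[0,0,0],"xyz":[0,0,-85],"hand":1},{"delta_rot":[0,0,0],"xyz":[0,0,-115],"hand":1},{"delta_rot":[0,0,0],"xyz":[0,0,-130],"hand":1}]'
python3 -m handwheel '[{"delta_rot":[0,0,0],"xyz":[5,15,0],"hand":1},{"delta_rot":[0,0,0],"xyz":[15,50,0],"hand":1},{"delta_rot":[0,0,0],"xyz":[30,100,0],"hand":1},{"delta_rot":[0,0,0],"xyz":[45,150,0],"hand":1},{"delta_rot":[0,0,0],"xyz":[50,180,0],"hand":1}]'
python3 -m handwheel '[{"delta_rot":[0,0,0],"xyz":[4,20,0],"hand":1},{"delta_rot":[0,0,0],"xyz":[10,45,0],"hand":1},{"delta_rot":[0,0,0],"xyz":[15,70,0],"hand":1},{"delta_rot":[0,0,0],"xyz":[15,80,0],"hand":1},{"delta_rot":[0,0,0],"xyz":[15,80,0],"hand":1}]'
python3 - <<'E'
from h import *
im,m=cap('wrist','w2.png')
cv2.imwrite('pics/w2v.png',im[:,:,::-1]); print(bot.read_state()['position'])
for n,lo,hi in [('orange',(5,150,100),(14,255,255)),('red',(0,180,90),(4,255,255)),('yellow',(18,150,110),(30,255,255)),('blue',(106,150,90),(120,255,255))]:
    for c,a,bb,_ in blobs(im,lo,hi,250): print(n,c,a,bb,onz(m,*c,.016).round(4))
E
```

```text
time_s: 5.88
position: [0.43, 0.2935, 0.2871]
tcp_rot: [[1.0, -0.0, 0.002], [-0.0, -1.0, 0.001], [0.002, -0.001, -1.0]]
force: [0.1, -0.2, -1.5]
opening: 0.224
grasp_force: 30.0
time_s: 6.5
position: [0.4793, 0.11, 0.2838]
tcp_rot: [[1.0, -0.003, -0.003], [-0.003, -1.0, -0.001], [-0.003, 0.001, -1.0]]
force: [-0.3, -0.0, -0.4]
opening: 0.222
grasp_force: 30.0
time_s: 7.12
position: [0.4936, 0.0327, 0.2846]
tcp_rot: [[1.0, -0.002, -0.002], [-0.002, -1.0, 0.001], [-0.002, -0.001, -1.0]]
force: [-1.3, -0.2, -1.0]
opening: 0.22
grasp_force: 30.0
[0.49367484 0.03331499 0.28479924]
orange [162.9  26.9] 279 [148  13  45  34] [0.6654 0.141  0.016 ]
red [260.9  60.7] 1888 [238  36  47  51] [0.6262 0.0185 0.016 ]
yellow [295.6 147.8] 1553 [274 126  44  45] [ 0.5153 -0.0299  0.016 ]
blue [471.8 176.9] 3081 [440 119  72 113] [ 0.4743 -0.2788  0.016 ]
blue [198.9 169.6] 1389 [178 148  44  43] [0.4851 0.104  0.016 ]
```

View pics/w2v.png

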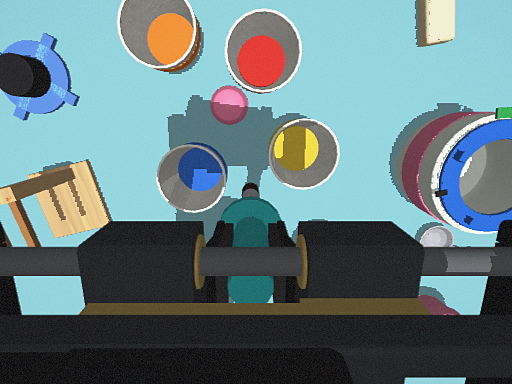

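The wrist view shows the bristle tip at (250,188), yellow rim (303,153), blue rim (192,178), red rim (263,50) and orange rim (160,28). It also shows the rose soap at (229,105) and the tub at right.

```bash
python3 -m handwheel '[{"delta_rot":[0,0,0],"xyz":[5,15,0],"hand":1},{"delta_rot":[0,0,0],"xyz":[15,45,0],"hand":1},{"delta_rot":[0,0,0],"xyz":[22,63,0],"hand":1},{"delta_rot":[0,0,0],"xyz":[22,63,0],"hand":1},{"delta_rot":[0,0,0],"xyz":[22,63,20],"hand":1}]'
python3 - <<'E'
from h import *
im=cv2.cvtColor(cv2.imread('pics/w2.png'),cv2.COLOR_BGR2RGB);m=vision.camera_model('wrist');T=bot.read_state()['position']
sh=T-np.array([.4937,.0333,.2848])
print(T)
for n,u,v,z in(('tip',250,190,.15),('y',303,153,.08),('b',192,178,.08),('r',263,50,.08),('o',160,28,.08),('o cake',172,39,.016)):
    c,d=ray(m,u,v); c=c-sh; print(n,(c+d*(z-c[2])/d[2]).round(4))
E
```

```text
time_s: 7.8
position: [0.5173, -0.0295, 0.2665]
tcp_rot: [[1.0, -0.0, 0.003], [-0.0, -1.0, -0.0], [0.003, 0.0, -1.0]]
force: [0.1, -0.3, -0.6]
opening: 0.219
grasp_force: 30.0
[ 0.51730106 -0.02954709  0.26652297]
tip [0.4902 0.033  0.15  ]
y [ 0.5176 -0.029   0.08  ]
b [0.4878 0.1023 0.08  ]
r [0.6286 0.019  0.08  ]
o [0.6501 0.1286 0.08  ]
o cake [0.6534 0.1314 0.016 ]
```

```bash
python3 -m handwheel '[{"delta_rot":[0,0,0],"xyz":[0,0,20],"hand":1},{"delta_rot":[0,0,0],"xyz":[0,0,50],"hand":1},{"delta_rot":[0,0,0],"xyz":[0,0,80],"hand":1},{"delta_rot":[0,0,0],"xyz":[0,0,100],"hand":1},{"delta_rot":[0,0,0],"xyz":[0,0,106],"hand":1}]'
python3 -m handwheel '[{"delta_rot":[0,0,0],"xyz":[0,0,0],"hand":1},{"delta_rot":[0,0,0],"xyz":[0,0,0],"hand":1},{"delta_rot":[0,0,0],"xyz":[0,0,0],"hand":1},{"delta_rot":[0,0,0],"xyz":[0,0,-15],"hand":1},{"delta_rot":[0,0,0],"xyz":[0,0,-40],"hand":1}]'
python3 -m handwheel '[{"delta_rot":[0,0,0],"xyz":[0,0,-35],"hand":1},{"delta_rot":[0,0,0],"xyz":[0,0,-60],"hand":1},{"delta_rot":[0,0,0],"xyz":[15,-20,-70],"hand":1},{"delta_rot":[0,0,0],"xyz":[50,-60,-70],"hand":1},{"delta_rot":[0,0,0],"xyz":[80,-100,-70],"hand":1}]'
python3 - <<'E'
from h import *
im,m=cap('wrist','w3.png'); im2,m2=cap('top')
print(totool([.651,.130,.1595]),bot.read_state()['force'])
for n,lo,hi in [('orange',(5,150,100),(14,255,255)),('red',(0,180,90),(4,255,255)),('yellow',(18,150,110),(30,255,255)),('blue',(106,150,90),(120,255,255))]:
    for c,a,bb,_ in blobs(im,lo,hi,250): print(n,c,a,bb,onz(m,*c,.016).round(4))
    for c,a,bb,_ in blobs(im2,lo,hi,60,(200,115,300,225)): print('top',n,c,a,bb,onz(m2,*c,.016).round(4))
E
```

```text
time_s: 8.43
position: [0.5152, -0.0287, 0.1584]
tcp_rot: [[1.0, 0.0, -0.003], [0.0, -1.0, 0.001], [-0.003, -0.001, -1.0]]
force: [0.4, 0.2, 0.1]
opening: 0.216
grasp_force: 30.0
time_s: 9.05
position: [0.5161, -0.0297, 0.2004]
tcp_rot: [[1.0, -0.0, -0.001], [-0.0, -1.0, 0.0], [-0.001, -0.0, -1.0]]
force: [0.0, -0.0, -0.4]
opening: 0.225
grasp_force: 30.0
time_s: 9.68
position: [0.5978, 0.0709, 0.2716]
tcp_rot: [[1.0, -0.001, 0.003], [-0.001, -1.0, -0.0], [0.003, 0.0, -1.0]]
force: [1.6, -0.1, -0.1]
opening: 0.226
grasp_force: 30.0
[ 51.34491734 -55.82025462 111.93838137] [-0.54841109 -0.39223502 -0.31033674]
orange [203.7 126. ] 1674 [181 103  47  47] [0.6507 0.1311 0.016 ]
red [288.9 144.6] 1449 [267 122  46  46] [0.6266 0.019  0.016 ]
top yellow [277.6 194.5] 351 [267 185  22  20] [ 0.5139 -0.0302  0.016 ]
blue [299.2  29.7] 4097 [263   0  74  67] [0.7648 0.0108 0.016 ]
blue [476.1 288.9] 436 [464 276  22  32] [ 0.4114 -0.2687  0.016 ]
```

```bash
python3 -m handwheel '[{"delta_rot":[0,0,0],"xyz":[25,-25,0],"hand":1},{"delta_rot":[0,0,0],"xyz":[48,-52,0],"hand":1},{"delta_rot":[0,0,0],"xyz":[55,-60,0],"hand":1},{"delta_rot":[0,0,0],"xyz":[55,-60,10],"hand":1},{"delta_rot":[0,0,0],"xyz":[55,-60,30],"hand":1}]'
python3 -m handwheel '[{"delta_rot":[0,0,0],"xyz":[0,0,25],"hand":1},{"delta_rot":[0,0,0],"xyz":[0,0,55],"hand":1},{"delta_rot":[0,0,0],"xyz":[0,0,76],"hand":1},{"delta_rot":[0,0,0],"xyz":[0,0,81],"hand":1},{"delta_rot":[0,0,0],"xyz":[0,0,81],"hand":1}]'
python3 -m handwheel '[{"delta_rot":[0,0,0],"xyz":[0,0,0],"hand":1},{"delta_rot":[0,0,0],"xyz":[0,0,0],"hand":1},{"delta_rot":[0,0,0],"xyz":[0,0,-20],"hand":1},{"delta_rot":[0,0,0],"xyz":[0,0,-50],"hand":1},{"delta_rot":[0,0,0],"xyz":[0,0,-85],"hand":1}]'
python3 -m handwheel '[{"delta_rot":[0,0,0],"xyz":[0,0,-25],"hand":1},{"delta_rot":[0,0,0],"xyz":[-2,15,-25],"hand":1},{"delta_rot":[0,0,0],"xyz":[-10,50,-25],"hand":1},{"delta_rot":[0,0,0],"xyz":[-18,85,-25],"hand":1},{"delta_rot":[0,0,0],"xyz":[-22,100,-25],"hand":1}]'
python3 - <<'E'
from h import *
im,m=cap('wrist','w4.png')
print(totool([.628,.019,.1595]),bot.read_state()['force'])
for n,lo,hi in [('orange',(5,150,100),(14,255,255)),('red',(0,180,90),(4,255,255)),('yellow',(18,150,110),(30,255,255)),('blue',(106,150,90),(120,255,255))]:
    for c,a,bb,_ in blobs(im,lo,hi,250): print(n,c,a,bb,onz(m,*c,.016).round(4))
E
```

```text
time_s: 10.4
position: [0.6509, 0.1291, 0.2399]
tcp_rot: [[1.0, -0.001, 0.001], [-0.001, -1.0, -0.001], [0.001, 0.001, -1.0]]
force: [-0.6, -0.5, -1.9]
opening: 0.22
grasp_force: 30.0
time_s: 11.02
position: [0.651, 0.1294, 0.1586]
tcp_rot: [[1.0, -0.001, -0.001], [-0.001, -1.0, -0.0], [-0.001, 0.0, -1.0]]
force: [0.7, -0.9, -0.3]
opening: 0.223
grasp_force: 30.0
time_s: 11.65
position: [0.6511, 0.1303, 0.2444]
tcp_rot: [[1.0, 0.0, -0.001], [0.0, -1.0, -0.0], [-0.001, 0.0, -1.0]]
force: [-0.2, 0.6, -0.8]
opening: 0.223
grasp_force: 30.0
time_s: 12.28
position: [0.6281, 0.0279, 0.2672]
tcp_rot: [[1.0, -0.003, -0.003], [-0.003, -1.0, -0.0], [-0.003, 0.0, -1.0]]
force: [0.3, 0.6, -1.5]
opening: 0.225
grasp_force: 30.0
[  0.30970437   7.64906655 107.89668071] [-0.09740997 -0.82825446 -1.14022018]
orange [175.2 148.8] 1084 [162 125  30  47] [0.6506 0.1261 0.016 ]
red [257.1 166. ] 1351 [235 144  44  45] [0.6275 0.0182 0.016 ]
blue [264.1  49.7] 4547 [228  10  73  80] [0.7703 0.0102 0.016 ]
blue [438.2 294.1] 707 [426 276  29  39] [ 0.4333 -0.2535  0.016 ]
```

```bash
python3 -m handwheel '[{"delta_rot":[0,0,0],"xyz":[0,11,0],"hand":1},{"delta_rot":[0,0,0],"xyz":[0,11,0],"hand":1},{"delta_rot":[0,0,0],"xyz":[0,11,15],"hand":1},{"delta_rot":[0,0,0],"xyz":[0,11,40],"hand":1},{"delta_rot":[0,0,0],"xyz":[0,11,70],"hand":1}]'
python3 -m handwheel '[{"delta_rot":[0,0,0],"xyz":[0,0,25],"hand":1},{"delta_rot":[0,0,0],"xyz":[0,0,37],"hand":1},{"delta_rot":[0,0,0],"xyz":[0,0,38],"hand":1},{"delta_rot":[0,0,0],"xyz":[0,0,38],"hand":1},{"delta_rot":[0,0,0],"xyz":[0,0,38],"hand":1}]'
python3 -m handwheel '[{"delta_rot":[0,0,0],"xyz":[0,0,-10],"hand":1},{"delta_rot":[0,0,0],"xyz":[0,0,-35],"hand":1},{"delta_rot":[0,0,0],"xyz":[0,0,-65],"hand":1},{"delta_rot":[0,0,0],"xyz":[0,0,-95],"hand":1},{"delta_rot":[0,0,0],"xyz":[0,0,-105],"hand":1}]'
python3 -m handwheel '[{"delta_rot":[0,0,0],"xyz":[-15,-8,0],"hand":1},{"delta_rot":[0,0,0],"xyz":[-50,-30,0],"hand":1},{"delta_rot":[0,0,0],"xyz":[-90,-55,0],"hand":1},{"delta_rot":[0,0,0],"xyz":[-125,-75,0],"hand":1},{"delta_rot":[0,0,0],"xyz":[-140,-84,0],"hand":1}]'
python3 - <<'E'
from h import *
im,m=cap('wrist','w5.png')
print(totool([.486,.104,.1595]),bot.read_state()['force'])
for n,lo,hi in [('orange',(5,150,100),(14,255,255)),('red',(0,180,90),(4,255,255)),('yellow',(18,150,110),(30,255,255)),('blue',(106,150,90),(120,255,255))]:
    for c,a,bb,_ in blobs(im,lo,hi,250): print(n,c,a,bb,onz(m,*c,.016).round(4))
E
```

```text
time_s: 12.95
position: [0.6295, 0.0202, 0.1973]
tcp_rot: [[1.0, 0.001, 0.001], [0.001, -1.0, 0.0], [0.001, -0.0, -1.0]]
force: [0.9, 0.1, -0.7]
opening: 0.227
grasp_force: 30.0
time_s: 13.58
position: [0.6303, 0.0192, 0.1617]
tcp_rot: [[1.0, -0.0, 0.002], [-0.0, -1.0, -0.0], [0.002, 0.0, -1.0]]
force: [-0.3, 0.0, -0.1]
opening: 0.222
grasp_force: 30.0
time_s: 14.2
position: [0.6308, 0.019, 0.2689]
tcp_rot: [[1.0, -0.0, 0.006], [-0.0, -1.0, -0.001], [0.006, 0.001, -1.0]]
force: [0.1, 0.9, -1.4]
opening: 0.226
grasp_force: 30.0
time_s: 14.82
position: [0.4871, 0.1041, 0.2653]
tcp_rot: [[1.0, 0.001, -0.002], [0.001, -1.0, 0.0], [-0.002, -0.0, -1.0]]
force: [0.7, -0.1, -0.1]
opening: 0.223
grasp_force: 30.0
[  0.26385981   0.84525831 105.87495141] [-2.08072295 -0.07390461 -0.40386545]
red [321.6  51.3] 1975 [297  26  49  54] [0.6276 0.0174 0.016 ]
yellow [356.  145.9] 1417 [337 122  40  47] [ 0.5138 -0.0345  0.016 ]
blue [250.3 165.6] 1537 [228 144  45  44] [0.4876 0.1036 0.016 ]
```

```bash
python3 -m handwheel '[{"delta_rot":[0,0,0],"xyz":[0,0,20],"hand":1},{"delta_rot":[0,0,0],"xyz":[0,0,50],"hand":1},{"delta_rot":[0,0,0],"xyz":[0,0,80],"hand":1},{"delta_rot":[0,0,0],"xyz":[0,0,101],"hand":1},{"delta_rot":[0,0,0],"xyz":[0,0,105],"hand":1}]'
python3 -m handwheel '[{"delta_rot":[0,0,0],"xyz":[0,0,0],"hand":1},{"delta_rot":[0,0,0],"xyz":[0,0,0],"hand":1},{"delta_rot":[0,0,0],"xyz":[0,0,-20],"hand":1},{"delta_rot":[0,0,0],"xyz":[0,0,-50],"hand":1},{"delta_rot":[0,0,0],"xyz":[0,0,-85],"hand":1}]'
python3 -m handwheel '[{"delta_rot":[0,0,0],"xyz":[0,0,-25],"hand":1},{"delta_rot":[0,0,0],"xyz":[0,10,-38],"hand":1},{"delta_rot":[0,0,0],"xyz":[0,45,-38],"hand":1},{"delta_rot":[0,0,0],"xyz":[0,90,-38],"hand":1},{"delta_rot":[0,0,0],"xyz":[0,140,-38],"hand":1}]'
python3 -m handwheel '[{"delta_rot":[0,0,0],"xyz":[0,50,0],"hand":1},{"delta_rot":[0,0,0],"xyz":[0,90,0],"hand":1},{"delta_rot":[0,0,0],"xyz":[0,120,0],"hand":1},{"delta_rot":[0,0,0],"xyz":[0,130,0],"hand":1},{"delta_rot":[0,0,0],"xyz":[0,130,0],"hand":1}]'
python3 - <<'E'
from h import *
im,m=cap('wrist','w6.png');cv2.imwrite('pics/w6v.png',im[:,:,::-1])
print(totool([.4906,-.240,.1595]),bot.read_state()['force'],bot.read_state()['position'])
for n,lo,hi in [('blue',(106,150,90),(120,255,255))]:
    for c,a,bb,_ in blobs(im,lo,hi,250): print(n,c,a,bb,onz(m,bb[0]+bb[2]/2,bb[1]+bb[3]/2,.106).round(4))
E
```

```text
time_s: 15.5
position: [0.49, 0.1026, 0.1591]
tcp_rot: [[1.0, -0.001, -0.002], [-0.001, -1.0, -0.0], [-0.002, 0.0, -1.0]]
force: [-1.2, -0.0, -0.8]
opening: 0.226
grasp_force: 30.0
time_s: 16.12
position: [0.4895, 0.1033, 0.2471]
tcp_rot: [[1.0, -0.0, 0.001], [-0.0, -1.0, -0.0], [0.001, 0.0, -1.0]]
force: [0.1, -0.1, -0.0]
opening: 0.225
grasp_force: 30.0
time_s: 16.75
position: [0.489, -0.0382, 0.2836]
tcp_rot: [[1.0, 0.001, 0.0], [0.001, -1.0, -0.0], [0.0, 0.0, -1.0]]
force: [1.1, -1.4, -1.0]
opening: 0.221
grasp_force: 30.0
time_s: 17.38
position: [0.489, -0.1669, 0.2833]
tcp_rot: [[1.0, -0.001, -0.001], [-0.001, -1.0, 0.001], [-0.001, -0.001, -1.0]]
force: [0.2, 0.4, -1.3]
opening: 0.226
grasp_force: 30.0
[  1.77018203  74.09653877 123.73954685] [-0.10446733 -0.52036653 -1.36325531] [ 0.4889514  -0.16604019  0.283323  ]
blue [476.1  17.7] 2495 [436   0  76  42] [ 0.6437 -0.385   0.106 ]
blue [319.4 167.7] 5150 [261 116 115 110] [ 0.4958 -0.242   0.106 ]
blue [ 61.2 162.5] 477 [ 28 139  47  61] [0.4976 0.0505 0.106 ]
blue [ 44.2 169.7] 491 [ 34 152  22  36] [0.4971 0.0577 0.106 ]
```

View pics/w6v.png

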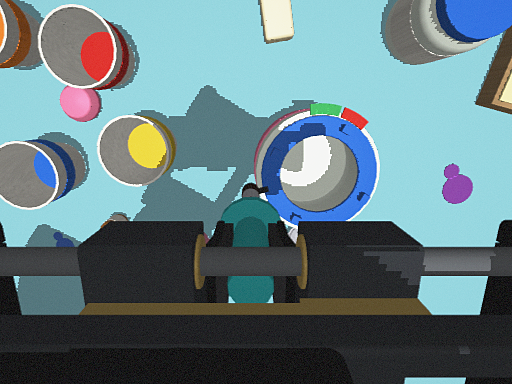

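The ring's hole is centred at about (319,174), giving a mouth centre near (0.4925, −0.242). The cups all stand upright.

```bash
python3 -m handwheel '[{"delta_rot":[0,0,0],"xyz":[0,20,0],"hand":1},{"delta_rot":[0,0,0],"xyz":[2,55,0],"hand":1},{"delta_rot":[0,0,0],"xyz":[3,75,0],"hand":1},{"delta_rot":[0,0,0],"xyz":[3,76,0],"hand":1},{"delta_rot":[0,0,0],"xyz":[3,76,15],"hand":1}]'
python3 -m handwheel '[{"delta_rot":[0,0,0],"xyz":[0,0,20],"hand":1},{"delta_rot":[0,0,0],"xyz":[0,0,50],"hand":1},{"delta_rot":[0,0,0],"xyz":[0,0,80],"hand":1},{"delta_rot":[0,0,0],"xyz":[0,0,100],"hand":1},{"delta_rot":[0,0,0],"xyz":[0,0,108],"hand":1}]'
python3 -m handwheel '[{"delta_rot":[0,0,0],"xyz":[0,0,0],"hand":1},{"delta_rot":[0,0,0],"xyz":[0,0,0],"hand":1},{"delta_rot":[0,0,0],"xyz":[0,0,-20],"hand":1},{"delta_rot":[0,0,0],"xyz":[0,0,-50],"hand":1},{"delta_rot":[0,0,0],"xyz":[0,0,-85],"hand":1}]'
python3 -m handwheel '[{"delta_rot":[0,0,0],"xyz":[0,0,-30],"hand":1},{"delta_rot":[0,0,0],"xyz":[0,0,-45],"hand":1},{"delta_rot":[0,0,0],"xyz":[0,-20,-50],"hand":1},{"delta_rot":[0,0,0],"xyz":[0,-60,-50],"hand":1},{"delta_rot":[0,0,0],"xyz":[0,-110,-50],"hand":1}]'
python3 -m handwheel '[{"delta_rot":[0,0,0],"xyz":[-5,-50,0],"hand":1},{"delta_rot":[0,0,0],"xyz":[-15,-110,0],"hand":1},{"delta_rot":[0,0,0],"xyz":[-25,-170,0],"hand":1},{"delta_rot":[0,0,0],"xyz":[-35,-220,0],"hand":1},{"delta_rot":[0,0,0],"xyz":[-40,-260,0],"hand":1}]'
python3 - <<'E'
from h import *
print(totool([.4295,.2932,.1555]),bot.read_state()['tcp_rot'].round(3))
E
```

```text
time_s: 18.05
position: [0.4928, -0.2425, 0.2689]
tcp_rot: [[1.0, -0.0, 0.002], [-0.0, -1.0, -0.001], [0.002, 0.001, -1.0]]
force: [-0.3, 0.2, -0.8]
opening: 0.222
grasp_force: 30.0
time_s: 18.68
position: [0.4912, -0.2407, 0.1586]
tcp_rot: [[1.0, 0.001, -0.003], [0.001, -1.0, 0.003], [-0.003, -0.003, -1.0]]
force: [-0.3, -0.3, -0.2]
opening: 0.219
grasp_force: 30.0
time_s: 19.3
position: [0.4923, -0.2427, 0.247]
tcp_rot: [[1.0, -0.0, 0.0], [-0.0, -1.0, -0.0], [0.0, 0.0, -1.0]]
force: [0.9, 0.1, 0.4]
opening: 0.224
grasp_force: 30.0
time_s: 19.92
position: [0.4914, -0.1306, 0.2944]
tcp_rot: [[1.0, -0.002, -0.002], [-0.002, -1.0, 0.002], [-0.002, -0.002, -1.0]]
force: [-0.3, 0.8, -1.0]
opening: 0.223
grasp_force: 30.0
time_s: 20.55
position: [0.4496, 0.1302, 0.2944]
tcp_rot: [[1.0, 0.002, -0.004], [0.002, -1.0, 0.001], [-0.004, -0.001, -1.0]]
force: [-0.2, -1.0, -1.6]
opening: 0.223
grasp_force: 30.0
[ -19.31360584 -162.99892268  139.06563603] [[ 1.     0.002 -0.004]
 [ 0.002 -1.     0.001]
 [-0.004 -0.001 -1.   ]]
```

```bash
python3 -m handwheel '[{"delta_rot":[0,0,0],"xyz":[-8,-60,0],"hand":1},{"delta_rot":[0,0,0],"xyz":[-14,-110,0],"hand":1},{"delta_rot":[0,0,0],"xyz":[-19,-145,0],"hand":1},{"delta_rot":[0,0,0],"xyz":[-21,-162,0],"hand":1},{"delta_rot":[0,0,0],"xyz":[-21,-162,0],"hand":1}]'
python3 -m handwheel '[{"delta_rot":[0,0,0],"xyz":[0,0,0],"hand":1},{"delta_rot":[0,0,0],"xyz":[0,0,0],"hand":1},{"delta_rot":[0,0,0],"xyz":[0,0,0],"hand":1},{"delta_rot":[0,0,0],"xyz":[0,0,0],"hand":1},{"delta_rot":[0,0,0],"xyz":[0,0,0],"hand":1}]'
python3 - <<'E'
from h import *
im,m=cap('wrist','w7.png')
print(totool([.4295,.2932,.1555]))
cv2.imwrite('pics/w7v.png',cv2.resize(im[100:260,150:350,::-1],None,fx=3,fy=3))
a=np.deg2rad(13.8);X=np.array([np.cos(a),np.sin(a),0]);s=np.array([.4295,.294,.125])
print('seat px',proj(m,s),'tip px expected',proj(m,bot.read_state()['position']-[0,0,.1355]))
E
```

```text
time_s: 21.18
position: [0.4304, 0.2897, 0.2948]
tcp_rot: [[1.0, 0.002, -0.002], [0.002, -1.0, -0.001], [-0.002, 0.001, -1.0]]
force: [0.1, -0.5, -0.4]
opening: 0.224
grasp_force: 30.0
time_s: 21.8
position: [0.4316, 0.2891, 0.2956]
tcp_rot: [[1.0, -0.001, 0.0], [-0.001, -1.0, 0.0], [0.0, -0.0, -1.0]]
force: [-1.0, 0.4, -0.5]
opening: 0.223
grasp_force: 30.0
[ -2.07789411  -4.03004164 140.10358708]
seat px [245.19680612 180.37143572] tip px expected [249.59586644 185.93810186]
```

View pics/w7v.png

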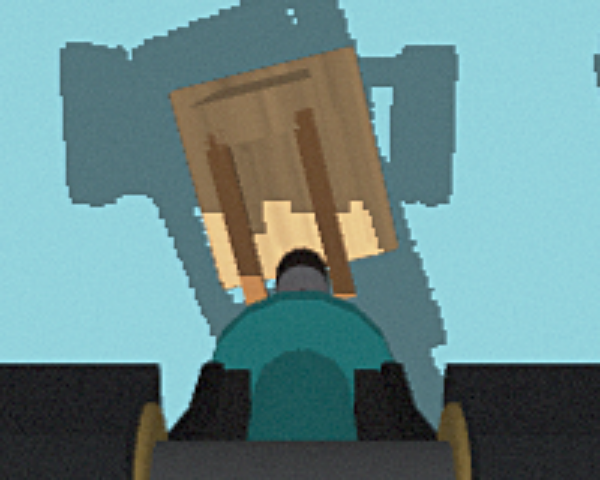

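The tip at crop (300,258) lies between the prong ends at (255,300) and (345,295). I shift −2, −4 mm and lower.

```bash
python3 -m handwheel '[{"delta_rot":[0,0,0],"xyz":[-2,-4,0],"hand":1},{"delta_rot":[0,0,0],"xyz":[-2,-4,0],"hand":1},{"delta_rot":[0,0,0],"xyz":[-2,-4,15],"hand":1},{"delta_rot":[0,0,0],"xyz":[-2,-4,30],"hand":1},{"delta_rot":[0,0,0],"xyz":[-2,-4,45],"hand":1}]'
python3 -m handwheel '[{"delta_rot":[0,0,0],"xyz":[0,0,15],"hand":1},{"delta_rot":[0,0,0],"xyz":[0,0,35],"hand":1},{"delta_rot":[0,0,0],"xyz":[0,0,55],"hand":1},{"delta_rot":[0,0,0],"xyz":[0,0,75],"hand":1},{"delta_rot":[0,0,0],"xyz":[0,0,85],"hand":1}]'
python3 - <<'E'
from h import *
print(totool([.4295,.2932,.1555]))
E
```

```text
time_s: 22.48
position: [0.429, 0.293, 0.2489]
tcp_rot: [[1.0, -0.0, -0.001], [-0.0, -1.0, -0.001], [-0.001, 0.001, -1.0]]
force: [0.8, 0.6, -1.3]
opening: 0.223
grasp_force: 30.0
time_s: 23.1
position: [0.4288, 0.2929, 0.1639]
tcp_rot: [[1.0, -0.0, -0.002], [-0.0, -1.0, -0.001], [-0.002, 0.001, -1.0]]
force: [-0.6, -0.9, -0.6]
opening: 0.219
grasp_force: 30.0
[ 0.69416114 -0.27287384  8.41285954]
```

```bash
python3 -m handwheel '[{"delta_rot":[0,0,0],"xyz":[0,0,5],"hand":1},{"delta_rot":[0,0,0],"xyz":[0,0,9],"hand":1},{"delta_rot":[0,0,0],"xyz":[0,0,9],"hand":1},{"delta_rot":[0,0,0],"xyz":[0,0,9],"hand":1},{"delta_rot":[0,0,0],"xyz":[0,0,9],"hand":0.3}]'
python3 -m handwheel '[{"delta_rot":[0,0,0],"xyz":[0,0,0],"hand":-1},{"delta_rot":[0,0,0],"xyz":[0,0,0],"hand":-1},{"delta_rot":[0,0,0],"xyz":[0,0,0],"hand":-1},{"delta_rot":[0,0,0],"xyz":[0,0,0],"hand":-1},{"delta_rot":[0,0,0],"xyz":[0,0,0],"hand":-1}]'
python3 -m handwheel '[{"delta_rot":[0,0,0],"xyz":[0,0,0],"hand":-1},{"delta_rot":[0,0,0],"xyz":[0,0,0],"hand":-1},{"delta_rot":[0,0,0],"xyz":[0,0,-30],"hand":-1},{"delta_rot":[0,0,0],"xyz":[0,0,-70],"hand":-1},{"delta_rot":[0,0,0],"xyz":[0,0,-120],"hand":-1}]'
python3 -m handwheel '[{"delta_rot":[0,0,0],"xyz":[25,60,-10],"hand":-1},{"delta_rot":[0,0,0],"xyz":[50,115,-20],"hand":-1},{"delta_rot":[0,0,0],"xyz":[75,170,-20],"hand":-1},{"delta_rot":[0,0,0],"xyz":[95,220,-20],"hand":-1},{"delta_rot":[0,0,0],"xyz":[115,270,-20],"hand":-1}]'
python3 -m handwheel '[{"delta_rot":[0,0,0],"xyz":[25,50,0],"hand":-1},{"delta_rot":[0,0,0],"xyz":[50,100,0],"hand":-1},{"delta_rot":[0,0,0],"xyz":[70,150,0],"hand":-1},{"delta_rot":[0,0,0],"xyz":[80,190,0],"hand":-1},{"delta_rot":[0,0,0],"xyz":[80,190,0],"hand":-1}]'
python3 - <<'E'
from h import *
im,m=cap('wrist','w8.png'); sc,ms=cap('scene','s8.png'); t,mt=cap('top','t8.png')
v=np.vstack([np.hstack([im,]),])
cv2.imwrite('pics/v8.png',np.hstack([cv2.resize(im,(400,300)),cv2.resize(sc,(400,300))])[:,:,::-1])
for c,a,bb,k in blobs(im,(12,15,150),(35,130,255),400):
    print(c,a,bb,onz(m,*c,.024).round(4),cv2.minAreaRect(np.argwhere(k)[:,::-1].astype(np.float32)))
print(bot.read_state()['position'])
for c,a,bb,_ in blobs(t,(82,170,40),(94,255,255),25,(120,190,180,245)): print('teal top',c,a,bb)
E
```

```text
time_s: 23.72
position: [0.4298, 0.2934, 0.157]
tcp_rot: [[1.0, -0.0, 0.001], [-0.0, -1.0, 0.0], [0.001, -0.0, -1.0]]
force: [0.0, 0.2, 0.3]
opening: 0.275
grasp_force: 0.0
time_s: 24.35
position: [0.4295, 0.2933, 0.1565]
tcp_rot: [[1.0, -0.0, -0.0], [-0.0, -1.0, 0.0], [-0.0, -0.0, -1.0]]
force: [0.5, -0.6, -0.5]
opening: 0.819
grasp_force: 0.0
time_s: 24.98
position: [0.4287, 0.2929, 0.2769]
tcp_rot: [[1.0, -0.0, -0.002], [-0.0, -1.0, -0.001], [-0.002, 0.001, -1.0]]
force: [-0.1, 0.2, -0.6]
opening: 1.004
grasp_force: 0.0
time_s: 25.6
position: [0.5449, 0.0215, 0.2966]
tcp_rot: [[1.0, -0.001, 0.0], [-0.001, -1.0, 0.0], [0.0, -0.0, -1.0]]
force: [1.0, 0.2, -0.3]
opening: 1.002
grasp_force: 0.0
time_s: 26.22
position: [0.6248, -0.1702, 0.2958]
tcp_rot: [[1.0, -0.004, -0.0], [-0.004, -1.0, -0.001], [-0.0, 0.001, -1.0]]
force: [0.3, -0.4, 0.3]
opening: 0.999
grasp_force: 0.0
[495.6 171.5] 2630 [464  98  48 117] [ 0.6123 -0.5167  0.024 ] ((501.0882873535156, 153.64706420898438), (48.50712203979492, 112.29399108886719), 14.03624439239502)
[ 0.62383524 -0.16585563  0.29621186]
```

View pics/v8.png

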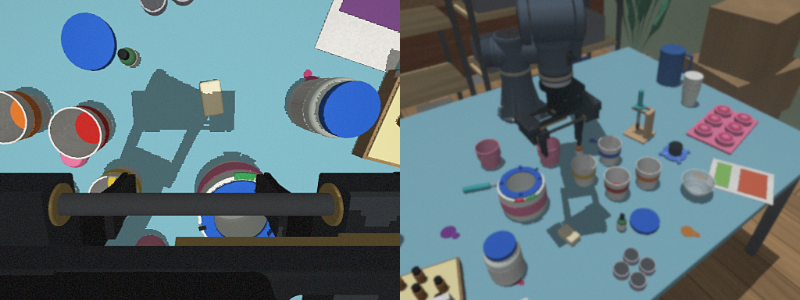

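The right half shows the brush hanging upright in its stand, and everything else is in place. In the wrist half the soap is at about (270,124) full scale, with its long axis about 8.6° off x and the jar to its right.

```bash
python3 - <<'E'
from h import *
m=vision.camera_model('wrist'); T=bot.read_state()['position']; print(T)
sh=T-np.array([.6248,-.1702,.2958])
def q(u,v,z):
    c,d=ray(m,u,v); c=c-sh; return (c+d*(z-c[2])/d[2]).round(4)
print('soap',q(270,123,.024),'jar cap',q(349*1.28,110*1.28,.12),'jar L edge base',q(290*1.28,110*1.28,.0))
mt=vision.camera_model('top'); print('jar top',onz(mt,419,136,.12))
im,_=cap('wrist');
for c,a,bb,k in blobs(im,(12,15,90),(35,130,255),300,(200,60,340,170)): print(c,a,bb,onz(vision.camera_model('wrist'),*c,.024).round(4),cv2.minAreaRect(np.argwhere(k)[:,::-1].astype(np.float32)))
E
```

```text
[ 0.62383524 -0.16585563  0.29621186]
soap [ 0.68   -0.1971  0.024 ] jar cap [ 0.6646 -0.3794  0.12  ] jar L edge base [ 0.6542 -0.3458  0.    ]
jar top [ 0.65814135 -0.38045846  0.12      ]
[274.4 124.1] 1150 [259 101  31  47] [ 0.6777 -0.1984  0.024 ] ((274.6120300292969, 124.21687316894531), (44.21353530883789, 26.768951416015625), 81.11934661865234)
```

```bash
python3 -m handwheel '[{"delta_rot":[0,0,-0.05],"xyz":[30,15,40],"hand":-1},{"delta_rot":[0,0,-0.1],"xyz":[52,33,90],"hand":-1},{"delta_rot":[0,0,-0.15],"xyz":[52,33,140],"hand":-1},{"delta_rot":[0,0,-0.15],"xyz":[52,33,185],"hand":-1},{"delta_rot":[0,0,-0.15],"xyz":[52,33,196],"hand":-1}]'
python3 - <<'E'
from h import *
print(totool([.676,-.199,.013]))
E
```

```text
time_s: 27.05
position: [0.674, -0.1971, 0.0971]
tcp_rot: [[0.989, 0.151, -0.007], [0.151, -0.989, 0.003], [-0.006, -0.004, -1.0]]
force: [-0.9, 0.6, 0.0]
opening: 0.999
grasp_force: 0.0
[ 2.2304246   2.6044776  84.08514305]
```

```bash
python3 -m handwheel '[{"delta_rot":[0,0,0],"xyz":[1,2,20],"hand":-1},{"delta_rot":[0,0,0],"xyz":[1,2,50],"hand":-1},{"delta_rot":[0,0,0],"xyz":[1,2,74],"hand":-1},{"delta_rot":[0,0,0],"xyz":[1,2,84],"hand":-1},{"delta_rot":[0,0,0],"xyz":[1,2,84],"hand":0}]'
python3 -m handwheel '[{"delta_rot":[0,0,0],"xyz":[0,0,0],"hand":1},{"delta_rot":[0,0,0],"xyz":[0,0,0],"hand":1},{"delta_rot":[0,0,0],"xyz":[0,0,0],"hand":1},{"delta_rot":[0,0,0],"xyz":[0,0,0],"hand":1},{"delta_rot":[0,0,0],"xyz":[0,0,0],"hand":1}]'
python3 -m handwheel '[{"delta_rot":[0,0,0],"xyz":[0,0,0],"hand":1},{"delta_rot":[0,0,0],"xyz":[0,0,0],"hand":1},{"delta_rot":[0,0,0],"xyz":[0,0,-20],"hand":1},{"delta_rot":[0,0,0],"xyz":[0,0,-70],"hand":1},{"delta_rot":[0,0,0],"xyz":[0,0,-120],"hand":1}]'
python3 -m handwheel '[{"delta_rot":[0,0,0],"xyz":[0,0,-30],"hand":1},{"delta_rot":[0,0,0],"xyz":[0,0,-50],"hand":1},{"delta_rot":[0,0,0],"xyz":[0,0,-60],"hand":1},{"delta_rot":[0,0,0],"xyz":[0,0,-60],"hand":1},{"delta_rot":[0,0,0],"xyz":[0,0,-60],"hand":1}]'
python3 - <<'E'
from h import *
print(totool([.4925,-.242,.138]))
E
```

```text
time_s: 27.68
position: [0.6782, -0.2017, 0.017]
tcp_rot: [[0.989, 0.149, 0.001], [0.149, -0.989, -0.0], [0.001, 0.0, -1.0]]
force: [-1.5, -0.4, -0.7]
opening: 0.95
grasp_force: 0.0
time_s: 28.3
position: [0.6777, -0.2014, 0.0167]
tcp_rot: [[0.989, 0.149, -0.0], [0.149, -0.989, 0.0], [-0.0, -0.0, -1.0]]
force: [-0.8, 0.2, 0.7]
opening: 0.412
grasp_force: 30.0
time_s: 28.92
position: [0.6776, -0.2018, 0.1385]
tcp_rot: [[0.989, 0.149, 0.0], [0.149, -0.989, -0.0], [0.0, 0.0, -1.0]]
force: [0.8, -0.2, -0.6]
opening: 0.409
grasp_force: 30.0
time_s: 29.55
position: [0.677, -0.2013, 0.1954]
tcp_rot: [[0.989, 0.149, -0.002], [0.149, -0.989, 0.001], [-0.002, -0.001, -1.0]]
force: [0.2, -0.6, -0.5]
opening: 0.413
grasp_force: 30.0
[-188.35490349   12.75429277   57.73640494]
```

```bash
python3 -m handwheel '[{"delta_rot":[0,0,0],"xyz":[-40,3,0],"hand":1},{"delta_rot":[0,0,0],"xyz":[-90,6,0],"hand":1},{"delta_rot":[0,0,0],"xyz":[-140,10,0],"hand":1},{"delta_rot":[0,0,0],"xyz":[-180,13,0],"hand":1},{"delta_rot":[0,0,0],"xyz":[-188,13,0],"hand":1}]'
python3 -m handwheel '[{"delta_rot":[0,0,0],"xyz":[0,0,0],"hand":1},{"delta_rot":[0,0,0],"xyz":[0,0,0],"hand":1},{"delta_rot":[0,0,0],"xyz":[0,0,20],"hand":1},{"delta_rot":[0,0,0],"xyz":[0,0,40],"hand":1},{"delta_rot":[0,0,0],"xyz":[0,0,40],"hand":1}]'
python3 - <<'E'
from h import *
print(totool([.4925,-.242,.115]))
E
```

```text
time_s: 30.18
position: [0.4909, -0.2422, 0.1955]
tcp_rot: [[0.989, 0.147, -0.003], [0.147, -0.989, 0.002], [-0.003, -0.003, -1.0]]
force: [-0.4, -1.0, -1.8]
opening: 0.413
grasp_force: 30.0
time_s: 30.8
position: [0.4938, -0.2416, 0.155]
tcp_rot: [[0.989, 0.15, -0.003], [0.15, -0.989, 0.002], [-0.002, -0.002, -1.0]]
force: [0.5, 0.2, -0.3]
opening: 0.413
grasp_force: 30.0
[-1.28116914  0.34527278 40.02848418]
```

```bash
python3 -m handwheel '[{"delta_rot":[0,0,0],"xyz":[-1,0,20],"hand":1},{"delta_rot":[0,0,0],"xyz":[-1,0,40],"hand":1},{"delta_rot":[0,0,0],"xyz":[-1,0,40],"hand":1},{"delta_rot":[0,0,0],"xyz":[-1,0,40],"hand":0},{"delta_rot":[0,0,0],"xyz":[-1,0,40],"hand":0}]'
python3 -m handwheel '[{"delta_rot":[0,0,0],"xyz":[0,0,0],"hand":0},{"delta_rot":[0,0,0],"xyz":[0,0,0],"hand":0},{"delta_rot":[0,0,0],"xyz":[0,0,-30],"hand":0},{"delta_rot":[0,0,0],"xyz":[0,0,-80],"hand":0},{"delta_rot":[0,0,0],"xyz":[0,0,-140],"hand":-1}]'
python3 -m handwheel '[{"delta_rot":[0,0,0],"xyz":[-20,-10,-30],"hand":-1},{"delta_rot":[0,0,0],"xyz":[-40,-15,-50],"hand":-1},{"delta_rot":[0,0,0],"xyz":[-50,-20,-60],"hand":-1},{"delta_rot":[0,0,0],"xyz":[-50,-20,-60],"hand":-1},{"delta_rot":[0,0,0],"xyz":[-50,-20,-60],"hand":-1}]'
python3 -m handwheel '[{"delta_rot":[0,0,0],"xyz":[0,0,0],"hand":-1},{"delta_rot":[0,0,0],"xyz":[0,0,0],"hand":-1},{"delta_rot":[0,0,0],"xyz":[0,0,0],"hand":-1},{"delta_rot":[0,0,0],"xyz":[0,0,0],"hand":-1},{"delta_rot":[0,0,0],"xyz":[0,0,0],"hand":-1}]'
python3 - <<'E'
from h import *
import pickle
m=vision.camera_model('wrist'); im,_=cap('wrist','w9.png'); pickle.dump({k:np.array(v) for k,v in m.items()},open('w9.pkl','wb'))
cv2.imwrite('pics/w9v.png',cv2.resize(im[60:260,140:400,::-1],None,fx=3,fy=3)); print(bot.read_state()['position'])
E
```

```text
time_s: 31.42
position: [0.4936, -0.2432, 0.1177]
tcp_rot: [[0.989, 0.149, 0.002], [0.149, -0.989, -0.002], [0.002, 0.002, -1.0]]
force: [0.2, 0.0, -0.9]
opening: 0.489
grasp_force: 0.0
time_s: 32.05
position: [0.492, -0.2422, 0.2571]
tcp_rot: [[0.989, 0.149, -0.002], [0.149, -0.989, 0.002], [-0.002, -0.002, -1.0]]
force: [0.5, -1.2, 0.1]
opening: 0.547
grasp_force: 0.0
time_s: 32.67
position: [0.4405, -0.2303, 0.3157]
tcp_rot: [[0.989, 0.149, -0.001], [0.149, -0.989, 0.001], [-0.001, -0.001, -1.0]]
force: [0.3, 0.5, -0.4]
opening: 0.987
grasp_force: 0.0
time_s: 33.3
position: [0.4403, -0.2304, 0.3166]
tcp_rot: [[0.989, 0.149, 0.0], [0.149, -0.989, 0.0], [0.0, -0.0, -1.0]]
force: [-0.4, -0.6, 0.2]
opening: 1.0
grasp_force: 0.0
[ 0.44031968 -0.23034885  0.31658246]
```

View pics/w9v.png

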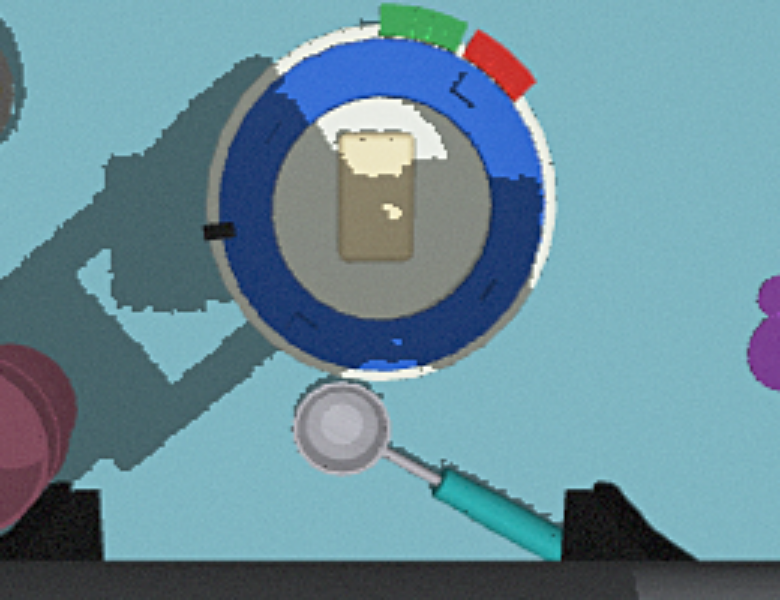

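The soap lies inside the tub. The ring's hole is centred at crop (381,208), with tooth marks at (462,90), (488,290), (302,320) and (272,130) and the tick at (218,231). Green starts at (380,20) and red ends at (535,85).

```bash
python3 - <<'E'
from h import *
import pickle
m=pickle.load(open('w9.pkl','rb'))
f=lambda x,y,z:onz(m,140+x/3,60+y/3,z)
c=f(381,208,.106);c2=f(381,205,.106); print(c,c2)
ang=lambda p:np.degrees(np.arctan2(*(p-c)[1::-1]))
print([ (round(ang(f(*q,.112)),1), round(np.linalg.norm((f(*q,.112)-c)[:2])*1000)) for q in((462,90),(488,290),(302,320),(272,130))])
print('tick',ang(f(218,231,.104)),'green',ang(f(381,20,.1)),ang(f(465,38,.1)),'red',ang(f(475,42,.1)),ang(f(527,95,.1)))
p=bot.read_state()['position'];print(p)
E
```

```text
[ 0.49274051 -0.24255443  0.106     ] [ 0.49386633 -0.24236781  0.106     ]
[(np.float64(-25.4), 52), (np.float64(-118.0), 52), (np.float64(152.9), 53), (np.float64(63.8), 51)]
tick 106.60905355605773 green 9.148847334067279 -17.84620032850478 red -21.149381721129686 -44.26236765845217
[ 0.44031968 -0.23034885  0.31658246]
```

```bash
python3 -m handwheel '[{"delta_rot":[0,0,-0.18],"xyz":[5,-30,0],"hand":-1},{"delta_rot":[0,0,-0.36],"xyz":[10,-70,0],"hand":-1},{"delta_rot":[0,0,-0.54],"xyz":[20,-120,0],"hand":-1},{"delta_rot":[0,0,-0.72],"xyz":[30,-170,0],"hand":-1},{"delta_rot":[0,0,-0.9],"xyz":[40,-220,0],"hand":-1}]'
python3 - <<'E'
from h import *
print(totool([.56,.25,.30]),bot.read_state()['joint_positions'].round())
E
```

```text
time_s: 33.98
position: [0.4471, -0.0054, 0.3168]
tcp_rot: [[0.493, 0.87, 0.001], [0.87, -0.493, -0.0], [0.0, 0.001, -1.0]]
force: [1.2, 0.0, -0.1]
opening: 0.999
grasp_force: 0.0
[277.85959579 -27.72566493  16.92342262] [-15.  10. 100.   0.  70.  14.]
```

```bash
python3 -m handwheel '[{"delta_rot":[0,0,-0.18],"xyz":[50,-5,0],"hand":-1},{"delta_rot":[0,0,-0.36],"xyz":[105,-10,0],"hand":-1},{"delta_rot":[0,0,-0.54],"xyz":[165,-15,0],"hand":-1},{"delta_rot":[0,0,-0.72],"xyz":[220,-20,0],"hand":-1},{"delta_rot":[0,0,-0.9],"xyz":[270,-25,10],"hand":-1}]'
python3 -m handwheel '[{"delta_rot":[0,0,-0.18],"xyz":[0,0,0],"hand":-1},{"delta_rot":[0,0,-0.36],"xyz":[0,0,0],"hand":-1},{"delta_rot":[0,0,-0.54],"xyz":[0,0,0],"hand":-1},{"delta_rot":[0,0,-0.72],"xyz":[0,0,0],"hand":-1},{"delta_rot":[0,0,-0.9],"xyz":[0,0,0],"hand":-1}]'
python3 -m handwheel '[{"delta_rot":[0,0,-0.17],"xyz":[0,0,0],"hand":-1},{"delta_rot":[0,0,-0.34],"xyz":[0,0,0],"hand":-1},{"delta_rot":[0,0,-0.5],"xyz":[0,0,0],"hand":-1},{"delta_rot":[0,0,-0.5],"xyz":[0,0,0],"hand":-1},{"delta_rot":[0,0,-0.5],"xyz":[0,0,0],"hand":-1}]'
python3 - <<'E'
from h import *
R=bot.read_state()['tcp_rot'];print(totool([.605,.3175,.30]),R.round(3),bot.read_state()['joint_positions'].round())
m=vision.camera_model('wrist'); im,_=cap('wrist','w10.png')
for c,a,bb,k in blobs(im,(105,120,60),(120,255,255),800): print(c,a,bb,onz(m,*c,.007).round(4))
for c,a,bb,k in blobs(im,(0,0,0),(180,255,45),200,(0,0,512,215)): print('blk',c,a,bb,onz(m,*c,.044).round(4))
E
```

```text
time_s: 34.6
position: [0.561, 0.242, 0.3073]
tcp_rot: [[-0.376, 0.927, 0.003], [0.927, 0.376, 0.0], [-0.001, 0.003, -1.0]]
force: [-0.1, -0.5, 0.7]
opening: 1.004
grasp_force: 0.0
time_s: 35.22
position: [0.5597, 0.2398, 0.3065]
tcp_rot: [[-0.959, 0.282, -0.0], [0.282, 0.959, -0.0], [0.0, -0.0, -1.0]]
force: [0.7, 0.0, -0.5]
opening: 0.998
grasp_force: 0.0
time_s: 35.85
position: [0.5597, 0.2398, 0.3065]
tcp_rot: [[-0.979, -0.205, -0.0], [-0.205, 0.979, 0.0], [0.0, 0.0, -1.0]]
force: [0.2, 0.1, -1.3]
opening: 1.001
grasp_force: 0.0
[-60.24538202  66.79359174   6.51234162] [[-0.979 -0.205 -0.   ]
 [-0.205  0.979  0.   ]
 [ 0.     0.    -1.   ]] [ 13.  25.  79.   0.  76. -89.]
[135.   91.4] 1311 [117  69  36  47] [0.4956 0.0604 0.007 ]
[293.8 198.5] 1936 [264 172  62  60] [0.6017 0.3166 0.007 ]
blk [296.9 202.5] 789 [280 188  36  27] [0.5975 0.3148 0.044 ]
```

```bash
python3 -m handwheel '[{"delta_rot":[0,0,0],"xyz":[-40,20,0],"hand":-1},{"delta_rot":[0,0,0],"xyz":[-80,40,0],"hand":-1},{"delta_rot":[0,0,0],"xyz":[-114,58,0],"hand":-1},{"delta_rot":[0,0,0],"xyz":[-114,58,0],"hand":-1},{"delta_rot":[0,0,0],"xyz":[-114,58,0],"hand":-1}]'
python3 - <<'E'
from h import *
m=vision.camera_model('wrist'); im,_=cap('wrist','w11.png')
for c,a,bb,k in blobs(im,(105,120,60),(120,255,255),800):
    print(c,a,bb,onz(m,*c,.007).round(4),onz(m,bb[0]+bb[2]/2,bb[1]+bb[3]/2,.007))
    if bb[1]<215:
        x0,y0,w,h=bb; g=im[y0-20:y0+h+20,x0-20:x0+w+20]; cv2.imwrite('pics/w11v.png',cv2.resize(g[:,:,::-1],None,fx=5,fy=5)); print(x0-20,y0-20)
for c,a,bb,k in blobs(im,(0,0,0),(180,255,45),200,(0,0,512,215)): print('blk',c,a,bb,onz(m,*c,.044).round(4))
print(bot.read_state()['position'])
E
```

```text
time_s: 36.52
position: [0.6586, 0.3197, 0.306]
tcp_rot: [[-0.979, -0.206, -0.002], [-0.206, 0.979, -0.001], [0.002, -0.0, -1.0]]
force: [0.0, 0.1, -0.1]
opening: 0.997
grasp_force: 0.0
[258.  125.7] 2447 [225  93  66  68] [0.6045 0.3193 0.007 ] [0.60633919 0.31964238 0.007     ]
205 73
[ 35.9 190.8] 2977 [  4 162  65  59] [0.7693 0.0087 0.007 ] [0.77023211 0.0095948  0.007     ]Traceback (most recent call last):
  File "<stdin>", line 6, in <module>
cv2.error: OpenCV(4.12.0) /io/opencv/modules/imgproc/src/resize.cpp:4208: error: (-215:Assertion failed) !ssize.empty() in function 'resize'
```

```bash
python3 - <<'E'
from h import *
m=vision.camera_model('wrist'); im,_=cap('wrist','w12.png')
print(bot.read_state()['position'])
h=cv2.cvtColor(im,cv2.COLOR_RGB2HSV)
for c,a,bb,k in blobs(im,(105,120,60),(120,255,255),800,(200,60,330,200)):
    pts=np.argwhere(k)[:,::-1]; W=np.array([onz(m,u,v,.008)[:2] for u,v in pts])
    ctr=onz(m,bb[0]+bb[2]/2,bb[1]+bb[3]/2,.008)[:2]
    for _ in range(5):
        r=np.linalg.norm(W-ctr,axis=1); far=r>.0505; th=np.arctan2(*(W[far]-ctr).T[::-1])
        q=[np.rint(0)]; base=np.angle(np.exp(4j*th).sum())/4
        g=[W[far][np.abs(np.angle(np.exp(1j*(th-base-i*np.pi/2))))<.4].mean(0) for i in range(4)]
        ctr=np.mean(g,0)
    print(ctr,np.degrees(base),[np.degrees(np.arctan2(*(x-ctr)[::-1])).round(1) for x in g],r.max())
for c,a,bb,k in blobs(im,(0,0,0),(180,255,45),200,(200,60,330,200)): print('blk',c,a,bb,onz(m,*c,.044).round(4),onz(m,*c,.03).round(4))
E
```

```text
[0.65849963 0.31942437 0.30676201]
[0.60721534 0.31983652] -30.117451632846894 [np.float64(-30.3), np.float64(59.9), np.float64(150.0), np.float64(-120.1)] 0.05951203510510742
blk [260.8 136.6] 311 [241 121  36  27] [0.6165 0.3246 0.044 ] [0.6174 0.3253 0.03  ]
```

```bash
python3 -m handwheel '[{"delta_rot":[0,0,0],"xyz":[20,4,40],"hand":-1},{"delta_rot":[0,0,0],"xyz":[40,9,95],"hand":-1},{"delta_rot":[0,0,0],"xyz":[50,10,150],"hand":-1},{"delta_rot":[0,0,0],"xyz":[50,11,200],"hand":-1},{"delta_rot":[0,0,0],"xyz":[50,11,220],"hand":-1}]'
python3 -m handwheel '[{"delta_rot":[0,0,0],"xyz":[0,0,0],"hand":-1},{"delta_rot":[0,0,0],"xyz":[0,0,0],"hand":-1},{"delta_rot":[0,0,0],"xyz":[0,0,0],"hand":-1},{"delta_rot":[0,0,0],"xyz":[0,0,0],"hand":-1},{"delta_rot":[0,0,0],"xyz":[0,0,0],"hand":-1}]'
python3 - <<'E'
from h import *
print(totool([.607,.3195,.020]))
E
```

```text
time_s: 37.25
position: [0.6057, 0.3193, 0.0841]
tcp_rot: [[-0.979, -0.206, -0.005], [-0.206, 0.979, -0.002], [0.005, -0.001, -1.0]]
force: [0.0, -0.2, 0.4]
opening: 1.003
grasp_force: 0.0
time_s: 37.88
position: [0.6084, 0.3206, 0.0873]
tcp_rot: [[-0.978, -0.207, 0.001], [-0.207, 0.978, 0.0], [-0.001, 0.0, -1.0]]
force: [0.1, -0.2, 0.3]
opening: 0.999
grasp_force: 0.0
[ 1.666004   -0.82612364 67.26661603]
```

```bash
python3 -m handwheel '[{"delta_rot":[0,0,0],"xyz":[1.5,-1,20],"hand":-1},{"delta_rot":[0,0,0],"xyz":[1.5,-1,45],"hand":-1},{"delta_rot":[0,0,0],"xyz":[1.5,-1,63],"hand":-1},{"delta_rot":[0,0,0],"xyz":[1.5,-1,67],"hand":-1},{"delta_rot":[0,0,0],"xyz":[1.5,-1,67],"hand":-1}]'
python3 -m handwheel '[{"delta_rot":[0,0,0],"xyz":[0,0,0],"hand":0},{"delta_rot":[0,0,0],"xyz":[0,0,0],"hand":1},{"delta_rot":[0,0,0],"xyz":[0,0,0],"hand":1},{"delta_rot":[0,0,0],"xyz":[0,0,0],"hand":1},{"delta_rot":[0,0,0],"xyz":[0,0,0],"hand":1}]'
python3 -m handwheel '[{"delta_rot":[0,0,0],"xyz":[0,0,0],"hand":1},{"delta_rot":[0,0,0],"xyz":[0,0,0],"hand":1},{"delta_rot":[0,0,0],"xyz":[0,0,-20],"hand":1},{"delta_rot":[0,0,0],"xyz":[0,0,-70],"hand":1},{"delta_rot":[0,0,0],"xyz":[0,0,-120],"hand":1}]'
python3 -m handwheel '[{"delta_rot":[0,0,0],"xyz":[0,0,-40],"hand":1},{"delta_rot":[0,0,0],"xyz":[0,0,-80],"hand":1},{"delta_rot":[0,0,0],"xyz":[0,0,-110],"hand":1},{"delta_rot":[0,0,0],"xyz":[0,0,-120],"hand":1},{"delta_rot":[0,0,0],"xyz":[0,0,-120],"hand":1}]'
python3 - <<'E'
from h import *
print(totool([.50,.02,.26]))
E
```

```text
time_s: 38.5
position: [0.6071, 0.3193, 0.0196]
tcp_rot: [[-0.978, -0.207, 0.0], [-0.207, 0.978, 0.0], [-0.0, 0.0, -1.0]]
force: [0.2, 0.3, 0.3]
opening: 1.0
grasp_force: 0.0
time_s: 39.12
position: [0.6069, 0.3194, 0.0198]
tcp_rot: [[-0.978, -0.207, 0.0], [-0.207, 0.978, 0.0], [-0.0, 0.0, -1.0]]
force: [-0.0, 0.5, 1.2]
opening: 0.57
grasp_force: 30.0
time_s: 39.75
position: [0.6065, 0.3189, 0.1411]
tcp_rot: [[-0.978, -0.207, -0.001], [-0.207, 0.978, -0.001], [0.001, -0.0, -1.0]]
force: [-0.1, -0.4, -1.7]
opening: 0.569
grasp_force: 30.0
time_s: 40.38
position: [0.6067, 0.3191, 0.2601]
tcp_rot: [[-0.978, -0.207, 0.001], [-0.207, 0.978, 0.0], [-0.001, -0.0, -1.0]]
force: [-0.1, -0.3, -1.7]
opening: 0.572
grasp_force: 30.0
[ 1.66213802e+02 -2.70585636e+02 -5.54045311e-02]
```

```bash
python3 -m handwheel '[{"delta_rot":[0,0,0],"xyz":[20,-32,0],"hand":1},{"delta_rot":[0,0,0],"xyz":[50,-82,0],"hand":1},{"delta_rot":[0,0,0],"xyz":[82,-133,0],"hand":1},{"delta_rot":[0,0,0],"xyz":[114,-184,0],"hand":1},{"delta_rot":[0,0,0],"xyz":[140,-230,0],"hand":1}]'
python3 - <<'E'
from h import *
print(totool([.493,-.10,.26]))
E
```

```text
time_s: 41.0
position: [0.515, 0.0636, 0.2578]
tcp_rot: [[-0.978, -0.207, -0.004], [-0.207, 0.978, 0.0], [0.004, 0.001, -1.0]]
force: [2.0, -0.5, -2.1]
opening: 0.57
grasp_force: 30.0
[  55.37525851 -155.48177613   -2.12501582]
```

```bash
python3 -m handwheel '[{"delta_rot":[0,0,0.14],"xyz":[20,-50,0],"hand":1},{"delta_rot":[0,0,0.3],"xyz":[40,-100,0],"hand":1},{"delta_rot":[0,0,0.45],"xyz":[50,-140,0],"hand":1},{"delta_rot":[0,0,0.6],"xyz":[55,-155,0],"hand":1},{"delta_rot":[0,0,0.726],"xyz":[55,-155,0],"hand":1}]'
python3 - <<'E'
from h import *
print(totool([.493,-.2425,.2]))
E
```

```text
time_s: 41.62
position: [0.4944, -0.0991, 0.2578]
tcp_rot: [[-0.865, 0.501, -0.004], [0.501, 0.865, 0.001], [0.004, -0.001, -1.0]]
force: [0.3, 0.0, -1.3]
opening: 0.572
grasp_force: 30.0
[ -70.89156388 -124.79008884   57.60895756]
```

```bash
python3 -m handwheel '[{"delta_rot":[0,0,0],"xyz":[-20,-35,0],"hand":1},{"delta_rot":[0,0,0],"xyz":[-45,-80,0],"hand":1},{"delta_rot":[0,0,0],"xyz":[-65,-115,0],"hand":1},{"delta_rot":[0,0,0],"xyz":[-71,-125,30],"hand":1},{"delta_rot":[0,0,0],"xyz":[-71,-125,60],"hand":1}]'
python3 -m handwheel '[{"delta_rot":[0,0,0],"xyz":[0,0,15],"hand":1},{"delta_rot":[0,0,0],"xyz":[0,0,35],"hand":1},{"delta_rot":[0,0,0],"xyz":[0,0,40],"hand":1},{"delta_rot":[0,0,0],"xyz":[0,0,40],"hand":1},{"delta_rot":[0,0,0],"xyz":[0,0,40],"hand":1}]'
python3 - <<'E'
from h import *
print(totool([.493,-.2425,.1275]),bot.read_state()['position'],bot.read_state()['tcp_rot'].round(3))
im,m=cap('scene','s13.png'); cv2.imwrite('pics/s13v.png',cv2.resize(im[170:300,90:230,::-1],None,fx=4,fy=4))
E
```

```text
time_s: 42.25
position: [0.4946, -0.2425, 0.1973]
tcp_rot: [[-0.868, 0.497, -0.002], [0.497, 0.868, 0.001], [0.002, 0.0, -1.0]]
force: [0.3, 0.1, -0.9]
opening: 0.57
grasp_force: 30.0
time_s: 42.88
position: [0.496, -0.2418, 0.1604]
tcp_rot: [[-0.869, 0.495, 0.001], [0.495, 0.869, -0.001], [-0.002, -0.0, -1.0]]
force: [0.3, 1.1, -1.6]
opening: 0.566
grasp_force: 30.0
[ 2.30412957 -2.09208301 32.85304047] [ 0.49599364 -0.24178762  0.16035633] [[-0.869  0.495  0.001]
 [ 0.495  0.869 -0.001]
 [-0.002 -0.    -1.   ]]
```

View pics/s13v.png

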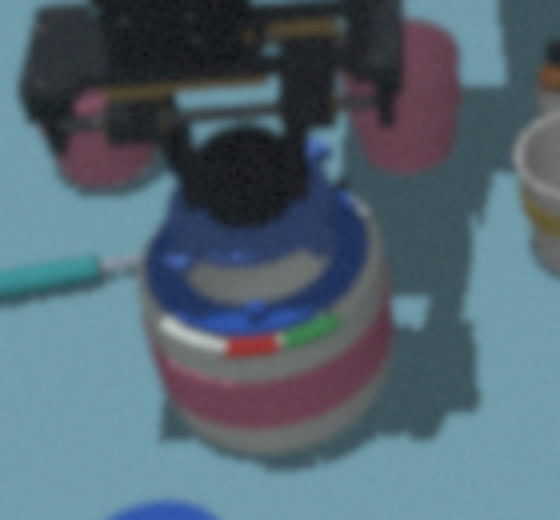

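The lid hangs level over the mouth, with green and red visible at crop (310,330) and (250,345). Now I correct 2 mm and lower.

```bash
python3 -m handwheel '[{"delta_rot":[0,0,0],"xyz":[2.5,-2,0],"hand":1},{"delta_rot":[0,0,0],"xyz":[2.5,-2,8],"hand":1},{"delta_rot":[0,0,0],"xyz":[2.5,-2,16],"hand":1},{"delta_rot":[0,0,0],"xyz":[2.5,-2,22],"hand":1},{"delta_rot":[0,0,0],"xyz":[2.5,-2,26],"hand":1}]'
python3 -m handwheel '[{"delta_rot":[0,0,0],"xyz":[0,0,2],"hand":1},{"delta_rot":[0,0,0],"xyz":[0,0,4],"hand":1},{"delta_rot":[0,0,0],"xyz":[0,0,6],"hand":1},{"delta_rot":[0,0,0],"xyz":[0,0,8],"hand":1},{"delta_rot":[0,0,0],"xyz":[0,0,8],"hand":1}]'
python3 - <<'E'
from h import *
s=bot.read_state();print(s['position'],s['force'],s['moment'])
E
```

```text
time_s: 43.55
position: [0.4921, -0.2419, 0.1328]
tcp_rot: [[-0.869, 0.495, -0.001], [0.495, 0.869, 0.001], [0.001, 0.0, -1.0]]
force: [-0.1, -0.8, -1.4]
opening: 0.569
grasp_force: 30.0
time_s: 44.18
position: [0.4924, -0.2421, 0.1257]
tcp_rot: [[-0.869, 0.495, 0.0], [0.495, 0.869, -0.0], [-0.0, -0.0, -1.0]]
force: [-0.7, -0.1, -1.3]
opening: 0.569
grasp_force: 30.0
[ 0.49239764 -0.24212144  0.12565944] [-0.68700558 -0.13602244 -1.25038438] [ 0.10156021 -0.17192455  0.01533476]
```

```bash
python3 -m handwheel '[{"delta_rot":[0,0,0],"xyz":[0,0,1],"hand":1},{"delta_rot":[0,0,0.1],"xyz":[0,0,1],"hand":1},{"delta_rot":[0,0,0.2],"xyz":[0,0,1],"hand":1},{"delta_rot":[0,0,0.3],"xyz":[0,0,1],"hand":1},{"delta_rot":[0,0,0.4],"xyz":[0,0,1],"hand":1}]'
python3 - <<'E'
from h import *
s=bot.read_state();print(s['position'],s['force'],s['moment'])
E
python3 -m handwheel '[{"delta_rot":[0,0,0.1],"xyz":[0,0,0],"hand":1},{"delta_rot":[0,0,0.2],"xyz":[0,0,0],"hand":1},{"delta_rot":[0,0,0.3],"xyz":[0,0,0],"hand":1},{"delta_rot":[0,0,0.4],"xyz":[0,0,0],"hand":1},{"delta_rot":[0,0,0.5],"xyz":[0,0,0],"hand":1}]'
python3 - <<'E'
from h import *
s=bot.read_state();print(s['position'],s['force'],s['moment'])
im,m=cap('scene')
cv2.imwrite('pics/s14v.png',cv2.resize(im[170:300,90:230,::-1],None,fx=4,fy=4))
E
```

```text
time_s: 44.8
position: [0.4925, -0.2422, 0.1255]
tcp_rot: [[-0.605, 0.796, 0.001], [0.796, 0.605, -0.001], [-0.001, 0.0, -1.0]]
force: [-1.6, 0.6, 5.2]
opening: 0.569
grasp_force: 30.0
[ 0.49252521 -0.24216271  0.12553659] [-1.55579226  0.56693296  5.24947487] [0.17381833 0.02963803 0.00906835]
time_s: 45.42
position: [0.4925, -0.2422, 0.1255]
tcp_rot: [[-0.15, 0.989, 0.001], [0.989, 0.15, -0.001], [-0.001, 0.001, -1.0]]
force: [-1.0, 0.6, 5.9]
opening: 0.571
grasp_force: 30.0
[ 0.49251418 -0.2421923   0.12553409] [-1.04112675  0.62801578  5.90702642] [0.1009188  0.12527791 0.05894279]
```

View pics/s14v.png

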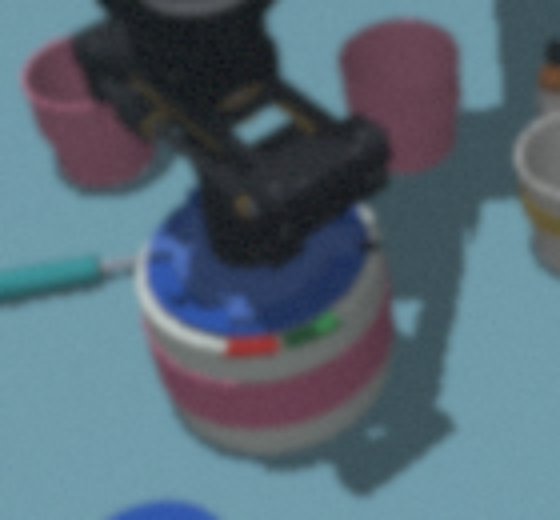

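The lid sits flat between the teeth and the ring has begun to turn, with the tick at crop (370,243) and green at (312,330).

```bash
python3 -m handwheel '[{"delta_rot":[0,0,0.18],"xyz":[0,0,0],"hand":1},{"delta_rot":[0,0,0.36],"xyz":[0,0,0],"hand":1},{"delta_rot":[0,0,0.54],"xyz":[0,0,0],"hand":1},{"delta_rot":[0,0,0.72],"xyz":[0,0,0],"hand":1},{"delta_rot":[0,0,0.9],"xyz":[0,0,0],"hand":1}]'
cat > y.py <<'E'
from h import *
s=bot.read_state();R=s['tcp_rot'];print('yaw rad',np.arctan2(R[1,0],R[0,0]).round(3),s['force'].round(1),'Mz',s['moment'].round(3),s['joint_positions'][5].round(1))
E
python3 y.py
python3 -m handwheel '[{"delta_rot":[0,0,0.05],"xyz":[0,0,0],"hand":1},{"delta_rot":[0,0,0.1],"xyz":[0,0,0],"hand":1},{"delta_rot":[0,0,0.15],"xyz":[0,0,0],"hand":1},{"delta_rot":[0,0,0.2],"xyz":[0,0,0],"hand":1},{"delta_rot":[0,0,0.2],"xyz":[0,0,0],"hand":1}]'
python3 y.py
```

```text
time_s: 46.1
position: [0.4928, -0.2425, 0.1255]
tcp_rot: [[0.683, 0.73, 0.001], [0.73, -0.683, -0.002], [-0.0, 0.002, -1.0]]
force: [0.2, -0.4, 3.4]
opening: 0.565
grasp_force: 30.0
yaw rad 0.819 [ 0.2 -0.4  3.4] Mz [0.018 0.184 0.111] 5.3
time_s: 46.72
position: [0.4929, -0.2427, 0.1255]
tcp_rot: [[0.811, 0.585, 0.002], [0.585, -0.811, -0.002], [0.0, 0.002, -1.0]]
force: [-0.2, -0.8, 5.2]
opening: 0.57
grasp_force: 30.0
yaw rad 0.625 [-0.2 -0.8  5.2] Mz [0.042 0.108 0.075] 16.4
```

```bash
for i in 1; do python3 -m handwheel '[{"delta_rot":[0,0,0.03],"xyz":[0,0,0],"hand":1},{"delta_rot":[0,0,0.06],"xyz":[0,0,0],"hand":1},{"delta_rot":[0,0,0.1],"xyz":[0,0,0],"hand":1},{"delta_rot":[0,0,0.1],"xyz":[0,0,0],"hand":1},{"delta_rot":[0,0,0.1],"xyz":[0,0,0],"hand":1}]' >/dev/null; python3 y.py; done
python3 -m handwheel '[{"delta_rot":[0,0,0.03],"xyz":[0,0,0],"hand":1},{"delta_rot":[0,0,0.06],"xyz":[0,0,0],"hand":1},{"delta_rot":[0,0,0.1],"xyz":[0,0,0],"hand":1},{"delta_rot":[0,0,0.1],"xyz":[0,0,0],"hand":1},{"delta_rot":[0,0,0.1],"xyz":[0,0,0],"hand":1}]' >/dev/null; python3 y.py
python3 -m handwheel '[{"delta_rot":[0,0,0.03],"xyz":[0,0,0],"hand":1},{"delta_rot":[0,0,0.06],"xyz":[0,0,0],"hand":1},{"delta_rot":[0,0,0.1],"xyz":[0,0,0],"hand":1},{"delta_rot":[0,0,0.1],"xyz":[0,0,0],"hand":1},{"delta_rot":[0,0,0.1],"xyz":[0,0,0],"hand":1}]' >/dev/null; python3 y.py
```

```text
yaw rad 0.525 [ 1.1 -0.2  4.9] Mz [0.046 0.083 0.173] 22.1
yaw rad 0.425 [-0.9  0.2  6. ] Mz [0.111 0.078 0.14 ] 27.8
yaw rad 0.326 [-0.2  0.4  6.3] Mz [0.18  0.032 0.286] 33.5
```

```bash
python3 -m handwheel '[{"delta_rot":[0,0,0.03],"xyz":[0,0,0],"hand":1},{"delta_rot":[0,0,0.06],"xyz":[0,0,0],"hand":1},{"delta_rot":[0,0,0.06],"xyz":[0,0,0],"hand":1},{"delta_rot":[0,0,0.06],"xyz":[0,0,0],"hand":1},{"delta_rot":[0,0,0.06],"xyz":[0,0,0],"hand":1}]' >/dev/null; python3 y.py
python3 -m handwheel '[{"delta_rot":[0,0,0],"xyz":[0,0,0],"hand":1},{"delta_rot":[0,0,0],"xyz":[0,0,0],"hand":1},{"delta_rot":[0,0,0],"xyz":[0,0,0],"hand":1},{"delta_rot":[0,0,0],"xyz":[0,0,0],"hand":1},{"delta_rot":[0,0,0],"xyz":[0,0,0],"hand":1}]'>/dev/null; python3 y.py
python3 - <<'E'
from h import *
im,m=cap('wrist','w15.png'); sc,_=cap('scene','s15.png')
print(blobs(sc,(45,100,50),(75,255,255),15,(90,170,240,300))[0][:3])
cv2.imwrite('pics/v15.png',np.hstack([cv2.resize(im,(400,300)),cv2.resize(sc[190:280,110:210],(333,300),interpolation=cv2.INTER_CUBIC)])[:,:,::-1])
E
```

```text
yaw rad 0.266 [-0.1 -0.2  4.8] Mz [0.137 0.046 0.346] 36.9
yaw rad 0.266 [-0.3 -0.6  5.8] Mz [0.122 0.05  0.343] 36.9
(array([167.7, 252.1]), np.int32(47), array([162, 249,  12,   7], dtype=int32))
```

View pics/v15.png

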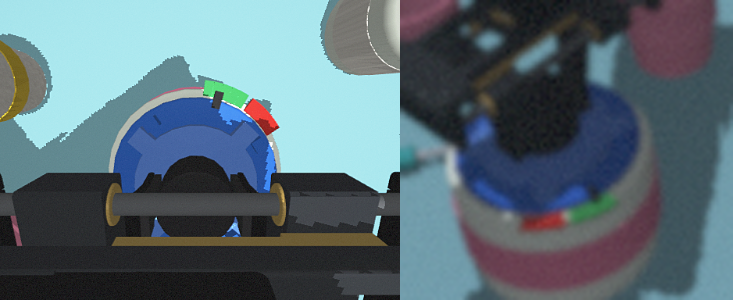

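The tick is at wrist crop (217,99), inside the green field that spans x 204–248.

```bash
python3 - <<'E'
from h import *
im=cv2.cvtColor(cv2.imread('pics/w15.png'),cv2.COLOR_BGR2RGB); m=vision.camera_model('wrist')
c=np.array([.4928,-.2425])
def pol(k,z):
    W=np.array([onz(m,u,v,z)[:2] for v,u in np.argwhere(k)])-c; a=np.degrees(np.arctan2(W[:,1],W[:,0])); return a.mean().round(1),a.min().round(1),a.max().round(1),np.linalg.norm(W,axis=1).mean().round(4)
for n,lo,hi,z in(('tick',(0,0,0),(180,255,60),.104),('green',(45,80,60),(80,255,255),.1),('red',(0,150,60),(8,255,255),.1)):
    for q in blobs(im,lo,hi,25,(255,95,362,172)): print(n,q[0],q[1],q[2],pol(q[3],z))
E
```

```text
green [288.3 118.5] 1039 [260 102  59  37] (np.float64(-3.5), np.float64(-16.7), np.float64(10.0), np.float64(0.0698))
red [334.2 148.7] 898 [312 126  45  46] (np.float64(-30.5), np.float64(-42.9), np.float64(-18.9), np.float64(0.0697))
```

```bash
python3 - <<'E'
from h import *
im=cv2.cvtColor(cv2.imread('pics/w15.png'),cv2.COLOR_BGR2RGB); m=vision.camera_model('wrist')
h=cv2.cvtColor(im,cv2.COLOR_RGB2HSV)
c=np.array([.4928,-.2425])
g=im.max(2)[105:140,262:295]; k=np.argwhere(g<95)
W=np.array([onz(m,u+262,v+105,.104)[:2] for v,u in k])-c; r=np.linalg.norm(W,axis=1); a=np.degrees(np.arctan2(W[:,1],W[:,0])); s=(r>.060)&(r<.072)
print(g.min(),s.sum(),a[s].mean(),a[s].min(),a[s].max())
E
```

```text
34 168 0.5928669377092588 -2.1476107702189893 3.2385010153023006
```

The torque suggests the seal is at about 0.09 rad, while the tick suggests about 0.25. Turning 0.11 more keeps it in the snug range either way. Then I release and look.

```bash
python3 -m handwheel '[{"delta_rot":[0,0,0.03],"xyz":[0,0,0],"hand":1},{"delta_rot":[0,0,0.06],"xyz":[0,0,0],"hand":1},{"delta_rot":[0,0,0.09],"xyz":[0,0,0],"hand":1},{"delta_rot":[0,0,0.11],"xyz":[0,0,0],"hand":1},{"delta_rot":[0,0,0.11],"xyz":[0,0,0],"hand":1}]' >/dev/null; python3 y.py
python3 -m handwheel '[{"delta_rot":[0,0,0],"xyz":[0,0,0],"hand":0.5},{"delta_rot":[0,0,0],"xyz":[0,0,0],"hand":0},{"delta_rot":[0,0,0],"xyz":[0,0,0],"hand":-1},{"delta_rot":[0,0,0],"xyz":[0,0,0],"hand":-1},{"delta_rot":[0,0,0],"xyz":[0,0,0],"hand":-1}]'
python3 -m handwheel '[{"delta_rot":[0,0,0],"xyz":[0,0,0],"hand":-1},{"delta_rot":[0,0,0],"xyz":[0,0,0],"hand":-1},{"delta_rot":[0,0,0],"xyz":[0,0,0],"hand":-1},{"delta_rot":[0,0,0],"xyz":[0,0,-30],"hand":-1},{"delta_rot":[0,0,0],"xyz":[0,0,-80],"hand":-1}]'
python3 -m handwheel '[{"delta_rot":[0,0,0],"xyz":[-20,0,-50],"hand":-1},{"delta_rot":[0,0,0],"xyz":[-50,0,-90],"hand":-1},{"delta_rot":[0,0,0],"xyz":[-60,0,-110],"hand":-1},{"delta_rot":[0,0,0],"xyz":[-60,0,-110],"hand":-1},{"delta_rot":[0,0,0],"xyz":[-60,0,-110],"hand":-1}]'
python3 - <<'E'
from h import *
m=vision.camera_model('wrist');im,_=cap('wrist','w16.png'); c=np.array([.4928,-.2425])
h=cv2.cvtColor(im,cv2.COLOR_RGB2HSV)
px=np.array([[u,v] for v in range(384) for u in range(512)]);K=np.array(m['camera_matrix'])
def pol(k,z):
    W=np.array([onz(m,u,v,z)[:2] for v,u in np.argwhere(k)])-c; return np.degrees(np.arctan2(W[:,1],W[:,0])),np.linalg.norm(W,axis=1)
for n,lo,hi,z in(('green',(45,80,60),(80,255,255),.1),('red',(0,150,60),(8,255,255),.1),('dark',(0,0,0),(180,255,80),.104)):
    a,r=pol(cv2.inRange(h,np.array(lo),np.array(hi)),z); s=(r>.06)&(r<.074)&(abs(a)<70)
    if n=='dark': s&=(r<.068)
    print(n,s.sum(),a[s].mean().round(1),np.percentile(a[s],[2,50,98]).round(1))
cv2.imwrite('pics/w16v.png',im[:,:,::-1])
E
```

```text
yaw rad 0.156 [0.8 1.  5.5] Mz [ 0.245 -0.069  0.473] 43.2
time_s: 51.2
position: [0.492, -0.2419, 0.1243]
tcp_rot: [[0.988, 0.153, -0.001], [0.153, -0.988, 0.0], [-0.0, -0.0, -1.0]]
force: [-0.4, -0.3, -0.3]
opening: 0.821
grasp_force: 0.0
time_s: 51.82
position: [0.4911, -0.2412, 0.2037]
tcp_rot: [[0.988, 0.153, -0.004], [0.153, -0.988, 0.003], [-0.003, -0.004, -1.0]]
force: [1.3, -1.8, 0.3]
opening: 0.997
grasp_force: 0.0
time_s: 52.45
position: [0.4329, -0.2508, 0.3136]
tcp_rot: [[0.988, 0.153, -0.001], [0.153, -0.988, 0.001], [-0.001, -0.001, -1.0]]
force: [-0.6, -0.3, -0.2]
opening: 0.997
grasp_force: 0.0
green 257 -4.4 [-16.   -4.5   9.8]
red 235 -30.8 [-41.9 -30.8 -19.9]
dark 40 6.9 [4.8 6.9 8.9]
```

View pics/w16v.png

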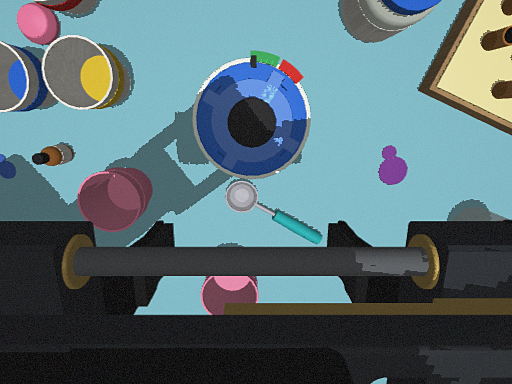

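The lid sits flat, with the tick at 6.9° inside the green field (−16° to 9.8°) but near its start. It sprang back about 0.22 rad. I'll regrip and turn about 0.35 rad (0.22 rewind plus 0.13).

```bash
python3 -m handwheel '[{"delta_rot":[0,0,0],"xyz":[20,0,20],"hand":-1},{"delta_rot":[0,0,0],"xyz":[50,0,60],"hand":-1},{"delta_rot":[0,0,0],"xyz":[60,0,95],"hand":-1},{"delta_rot":[0,0,0],"xyz":[60,0,110],"hand":-1},{"delta_rot":[0,0,0],"xyz":[60,0,110],"hand":-1}]'
python3 -m handwheel '[{"delta_rot":[0,0,0],"xyz":[0,0,30],"hand":-1},{"delta_rot":[0,0,0],"xyz":[0,0,60],"hand":-1},{"delta_rot":[0,0,0],"xyz":[0,0,75],"hand":-1},{"delta_rot":[0,0,0],"xyz":[0,0,79],"hand":-1},{"delta_rot":[0,0,0],"xyz":[0,0,79],"hand":-1}]'
python3 -m handwheel '[{"delta_rot":[0,0,0],"xyz":[0,0,0],"hand":0},{"delta_rot":[0,0,0],"xyz":[0,0,0],"hand":1},{"delta_rot":[0,0,0],"xyz":[0,0,0],"hand":1},{"delta_rot":[0,0,0],"xyz":[0,0,0],"hand":1},{"delta_rot":[0,0,0],"xyz":[0,0,0],"hand":1}]'
python3 y.py
```

```text
time_s: 53.12
position: [0.4913, -0.2413, 0.2029]
tcp_rot: [[0.988, 0.153, -0.004], [0.153, -0.988, 0.003], [-0.003, -0.003, -1.0]]
force: [-0.3, 0.4, 0.1]
opening: 1.004
grasp_force: 0.0
time_s: 53.75
position: [0.4928, -0.2425, 0.1264]
tcp_rot: [[0.988, 0.153, 0.001], [0.153, -0.988, -0.001], [0.001, 0.001, -1.0]]
force: [0.5, 0.2, 0.2]
opening: 1.0
grasp_force: 0.0
time_s: 54.38
position: [0.4923, -0.2421, 0.1256]
tcp_rot: [[0.988, 0.153, 0.0], [0.153, -0.988, -0.0], [0.0, 0.0, -1.0]]
force: [-0.8, -0.3, -0.0]
opening: 0.569
grasp_force: 30.0
yaw rad 0.154 [-0.8 -0.3 -0. ] Mz [ 0.027  0.01  -0.047] 43.3
```

```bash
python3 -m handwheel '[{"delta_rot":[0,0,0.05],"xyz":[0,0,0],"hand":1},{"delta_rot":[0,0,0.1],"xyz":[0,0,0],"hand":1},{"delta_rot":[0,0,0.15],"xyz":[0,0,0],"hand":1},{"delta_rot":[0,0,0.2],"xyz":[0,0,0],"hand":1},{"delta_rot":[0,0,0.2],"xyz":[0,0,0],"hand":1}]' >/dev/null; python3 y.py
python3 -m handwheel '[{"delta_rot":[0,0,0.04],"xyz":[0,0,0],"hand":1},{"delta_rot":[0,0,0.08],"xyz":[0,0,0],"hand":1},{"delta_rot":[0,0,0.12],"xyz":[0,0,0],"hand":1},{"delta_rot":[0,0,0.15],"xyz":[0,0,0],"hand":1},{"delta_rot":[0,0,0.15],"xyz":[0,0,0],"hand":1}]' >/dev/null; python3 y.py
python3 -m handwheel '[{"delta_rot":[0,0,0],"xyz":[0,0,0],"hand":0.5},{"delta_rot":[0,0,0],"xyz":[0,0,0],"hand":0},{"delta_rot":[0,0,0],"xyz":[0,0,0],"hand":-1},{"delta_rot":[0,0,0],"xyz":[0,0,0],"hand":-1},{"delta_rot":[0,0,0],"xyz":[0,0,0],"hand":-1}]'
python3 -m handwheel '[{"delta_rot":[0,0,0],"xyz":[0,0,0],"hand":-1},{"delta_rot":[0,0,0],"xyz":[0,0,0],"hand":-1},{"delta_rot":[0,0,0],"xyz":[0,0,0],"hand":-1},{"delta_rot":[0,0,0],"xyz":[0,0,-30],"hand":-1},{"delta_rot":[0,0,0],"xyz":[0,0,-80],"hand":-1}]'
python3 -m handwheel '[{"delta_rot":[0,0,0],"xyz":[-20,0,-50],"hand":-1},{"delta_rot":[0,0,0],"xyz":[-50,0,-90],"hand":-1},{"delta_rot":[0,0,0],"xyz":[-60,0,-110],"hand":-1},{"delta_rot":[0,0,0],"xyz":[-60,0,-110],"hand":-1},{"delta_rot":[0,0,0],"xyz":[-60,0,-110],"hand":-1}]'
python3 - <<'E'
from h import *
m=vision.camera_model('wrist');im,_=cap('wrist','w17.png'); c=np.array([.4928,-.2425])
h=cv2.cvtColor(im,cv2.COLOR_RGB2HSV)
def pol(k,z):
    W=np.array([onz(m,u,v,z)[:2] for v,u in np.argwhere(k)])-c; return np.degrees(np.arctan2(W[:,1],W[:,0])),np.linalg.norm(W,axis=1)
for n,lo,hi,z in(('green',(45,80,60),(80,255,255),.1),('red',(0,150,60),(8,255,255),.1),('dark',(0,0,0),(180,255,80),.104)):
    a,r=pol(cv2.inRange(h,np.array(lo),np.array(hi)),z); s=(r>.06)&(r<.074)&(abs(a)<70)
    if n=='dark': s&=(r<.068)
    print(n,s.sum(),a[s].mean().round(1),np.percentile(a[s],[2,50,98]).round(1))
sc,_=cap('scene','s17.png'); t,_=cap('top','t17.png')
cv2.imwrite('pics/v17.png',np.hstack([cv2.resize(im,(400,300)),cv2.resize(sc,(400,300))])[:,:,::-1])
E
```

```text
yaw rad -0.044 [ 0.7 -0.2  0.4] Mz [ 0.081 -0.123  0.392] 54.7
yaw rad -0.195 [ 0.4 -0.7  1. ] Mz [ 0.016 -0.109  0.46 ] 63.3
time_s: 56.25
position: [0.492, -0.2418, 0.1254]
tcp_rot: [[0.981, -0.196, -0.0], [-0.196, -0.981, 0.001], [-0.001, -0.001, -1.0]]
force: [-0.1, 0.2, -0.8]
opening: 0.823
grasp_force: 0.0
time_s: 56.88
position: [0.4911, -0.2412, 0.2047]
tcp_rot: [[0.981, -0.195, -0.004], [-0.195, -0.981, 0.003], [-0.005, -0.002, -1.0]]
force: [0.3, -1.0, 0.3]
opening: 1.0
grasp_force: 0.0
time_s: 57.5
position: [0.4334, -0.2301, 0.3147]
tcp_rot: [[0.981, -0.195, -0.001], [-0.195, -0.981, 0.001], [-0.001, -0.001, -1.0]]
force: [-0.2, -0.3, 1.1]
opening: 1.001
grasp_force: 0.0
green 257 -3.9 [-16.1  -4.7   9.4]
red 238 -30.7 [-41.8 -30.6 -19.8]
dark 44 1.5 [-1.3  1.5  4.3]
```

View pics/v17.png

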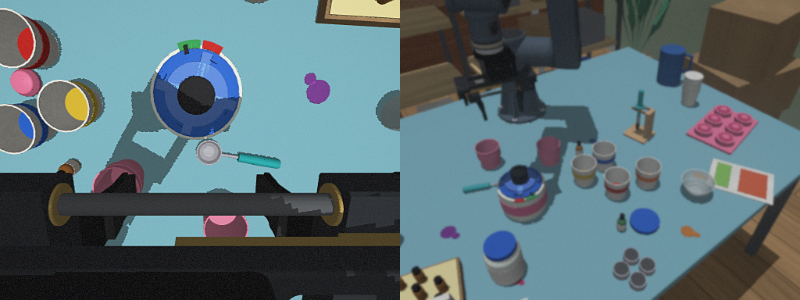

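The tick is at 1.5°, well inside green (−16° to 9.4°) and clear of the red. The lid is seated, the brush is hanging, the soap is in the tub, and all cups are upright. Blue has been nudged a few centimetres since its dip, when nothing of mine was near it.

```bash
python3 -c "
from rig import workorder; print(workorder.hand_in())"
```

```text
the job is handed in; nothing more can be done
None
```

I handed the job in at about 58 s: brush dipped yellow, orange, red, blue, then tub, and back in its stand; the one soap bar (cream) is in the tub; the lid is screwed on with the tick in green. The blue cup shifted a few centimetres after its dip, with the robot not near it, and all cups are upright; no verdict came back.

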